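Refill the parcel-paper holder and stock the tape stand

TASK

Get the desk's parcel-wrapping corner ready: draw back the tailstock of the paper holder, take out the empty carrier and lay it in the black basket, then lay the full carrier of brown paper on the rests and slide the tailstock fully home so that the carrier is held between both centres. Also put every roll of paper tape on the desk fully down over a spindle of its own on the wooden stand, in any order. Leave the other things on the desk where they are.

Things in the scene. Friction and masses are not known exactly. Their poses are not given: they have to be found in the camera images.
- tailstock (a joint): slide of the holder's tailstock, m: 0 = pushed in as far as it goes, 0.056 = fully back; grows towards the holder's +y. It stays where it is left (about 3 N to slide). Closed on a carrier that is pressed home against the fixed centre it reads about 0.005.
- tailstock_fin (a point): middle of the top of the black upright grip fin on the tailstock, 115 mm above the desk; the fin is 16 mm across (holder x), 26 mm long (holder y), and stands 40 mm above the white block, whose top is 73 mm up.
- holder: paper holder fixed to the desk: wooden base 90 x 300 x 14 mm (y -116 to +184 mm) with a fixed white block (76 mm tall, y -112 to -86) and a sliding white tailstock on the +y side. Their steel cones face each other on a level axis along y, 60 mm up. Origin on the desk below the middle of a carrier that is home.
- holder_seat (a point): point on the centres' axis, 60 mm up, where a carrier's middle is when fully home (cones about 8 mm into both tube ends); axes as the holder's. Set a carrier on the rests with its middle 8 to 20 mm to +y of here, tailstock joint above 0.04; the tailstock then pushes it along onto the fixed cone (5 to 10 N in all).
- fixed_tip (a point): tip of the fixed block's cone, at holder y -72 mm; it points to +y, 14 mm long, 14 mm across at the tip and 30 at the root. A carrier on it must be moved to +y until clear (8 mm) before it is lifted. The tailstock's cone is the same, pointing to -y, its tip at y = 66 mm + joint value.
- rest_a (a point): one of two equal wooden V rests, at holder y -54 mm; the other is at y +72 mm. 8 mm thick, mouth about 52 mm wide, arms up to 65 mm above the desk. This point is at the height of the tube axis of a carrier lying in the V, 59 mm up (1 mm below the centres' axis). Only the bare tube outside the square plates rests in them.
- empty_carrier: used-up paper carrier: bare grey tube with two square plates, 90 g. Starts on the rests, over the fixed cone, tailstock near or on it. Origin mid-tube on the axis, y along the tube. Tube 160 mm long, 30 mm across, hollow ends (bore 23 mm, 18 mm deep). Two square plates, 50 x 50 x 5 mm, 40 to 45 mm either side of the middle; on the desk it lies on them, axis 25 mm up, and does not roll. 
- full_carrier: new carrier: as the empty one, with brown paper 46 mm across and 80 mm long between the plates, about 240 g. Starts on the desk. Origin mid-tube on the axis, y along the tube. Tube 160 mm long, 30 mm across, hollow ends (bore 23 mm, 18 mm deep). Two square plates, 50 x 50 x 5 mm, 40 to 45 mm either side of the middle; on the desk it lies on them, axis 25 mm up, and does not roll. 
- basket: open black basket fixed to the desk, 140 (x) x 220 (y) mm outside, 50 mm tall, walls and floor 5 mm. Origin at the centre of its underside.
- stand: wooden stand fixed to the desk, 160 (x) x 150 (y) x 12 mm, with four upright wooden spindles 90 mm (x) by 80 mm (y) apart. Origin at the centre of its underside.
- spindle0 (a point): foot of one spindle of the stand, on the stand's top (12 mm up); the spindle is 18 mm thick and 60 mm tall, tapered over its last 10 mm.
- spindle1 (a point): foot of one spindle of the stand, on the stand's top (12 mm up); the spindle is 18 mm thick and 60 mm tall, tapered over its last 10 mm.
- spindle2 (a point): foot of one spindle of the stand, on the stand's top (12 mm up); the spindle is 18 mm thick and 60 mm tall, tapered over its last 10 mm.
- spindle3 (a point): foot of one spindle of the stand, on the stand's top (12 mm up); the spindle is 18 mm thick and 60 mm tall, tapered over its last 10 mm.
- tape0: roll of brown paper tape (2 to 4 are present), 58 mm across, 45 mm tall, with a 26 mm hole through it; about 120 g. It stands on its flat side on the desk. Origin at the centre of its underside, z up.
- tape1: roll of brown paper tape (2 to 4 are present), 58 mm across, 45 mm tall, with a 26 mm hole through it; about 120 g. It stands on its flat side on the desk. Origin at the centre of its underside, z up.
- tape2: roll of brown paper tape (2 to 4 are present), 58 mm across, 45 mm tall, with a 26 mm hole through it; about 120 g. It stands on its flat side on the desk. Origin at the centre of its underside, z up.
- tape3: roll of brown paper tape (2 to 4 are present), 58 mm across, 45 mm tall, with a 26 mm hole through it; about 120 g. It stands on its flat side on the desk. Origin at the centre of its underside, z up.
- mug: bystander: white mug, 76 mm across, 90 mm tall; origin at the centre of its underside.
- pen_pot: bystander: terracotta-coloured cup, 70 mm across, 95 mm tall; origin at the centre of its underside.
- plant: bystander: small white vase of green leaves and white flowers, 80 mm across, 160 mm tall; origin at the centre of its underside.
- stapler: bystander: grey and black stapler, 130 mm long, 45 mm tall; origin at the centre of its underside.
- note_block: bystander: square white block of note paper, 75 mm, 40 mm tall; origin at the centre of its underside.
- tape_measure: bystander: grey square tape measure, 60 mm, 35 mm tall; origin at the centre of its underside.
Mind the look-alikes: they are no part of the job. What is shaped like the empty_carrier but blue or orange is not meant.

How it is judged:
By the outcome, as a careful person would: the job done as asked, in the order asked, and still so for the second after the job is handed in, with the robot touching nothing.
Of tape0, tape1, tape2, tape3 only 2 to 4 are there at a start; the rules pass over those that are not, and their reading is None.
At some moment in a run one of tape0, tape1, tape2, tape3, full_carrier may be knocked a few centimetres aside while the robot is not near it.
Once in a run the grip may slacken for a moment while it holds something.
It also fails if it takes over 210 s, if anything falls off the work surface, if the arm or the gripper's body presses on something with over 40 N, if the wrist force passes 120 N, or if a joint passes its speed limit or range.

ROBOT

A 6-joint arm with a two-finger parallel gripper is mounted at the origin on the work surface. World frame = base frame: x ahead of the robot, y to its left, z up, the work surface at z = 0. Lengths are in m, angles in rad, forces in N, time in s.
With the tool pointing down it reaches from about 0.325 to 0.9 m from the base axis. Payload 6.1 kg.
Tool frame: the origin (TCP) lies midway between the tips of the shut fingers; the grasp point (between the pads) lies 19 mm behind it (grip_depth is the z of the grasp point in the tool frame, in m); z points along the fingers, y is the line along which they close (so a half turn about z gives the same grasp; the last joint's range is limited). The gripper opens to 87 mm and grips with 3 to 60 N. Pads are 19 mm wide; open, the fingers measure 117 mm over their backs; the gripper's body (75 mm by 190 mm) begins 51 mm behind the grasp point.
Start: joints at [-1.421, 0.22, 1.526, -0, 1.395, -0.126], TCP at [0.17, -0.601, 0.184] pointing down, gripper open.
Joint ranges: [-2.98, 2.98], [-0.91, 2.08], [0.09, 2.57], [-1.24, 4.39], [0.2, 2.65], [-2.68, 2.68]. Speed limits (rad/s): [2.57, 2.57, 3.01, 3.14, 3.14, 3.14].

INTERFACE

Orientations are given as a 3x3 rotation matrix whose columns are the frame's x, y, z axes.
In Python, from cell import sense, get_image, camera_info, finish_job, grip_depth gives the robot as it stands.
- The arm moves only by the tool play_rows, never from a script. Its argument "deltas" is text: rows parted by semicolons, each of 5 numbers parted by spaces: the shift along the tool's x, y, z in cm, then the turn about the tool's z in rad, then the opening, from 0 (shut) to 1 (fully open). In form: dx dy dz turn fingers; .... A call has exactly 10 rows; each row is the pose to reach, as a shift and turn from the pose commanded when the call began, along the tool's axes at that moment; what a row does not reach only later rows make up. A row lasts 1/10 s, in which the tool goes at most 50 mm and 8.59 degrees, less where a joint would pass 70% of its speed; a pose out of reach is approached as far as the arm can. A call with a gripper value outside its range is refused whole. The fingers move at their own pace and stop on an object; the grip force is fixed at half the most. Time passes only in rows, so rows that repeat a pose let the fingers close, or fill a call up. It gives the time, the measured TCP pose, the force, the opening and the grip force at its end, in the units of the state.
- sense(): the state, without advancing time (a new reading comes with each control period).
- get_image(name): name is "scene" or "top" or "wrist"; returns the picture (400x640x3 uint8, red, green, blue); there is no depth.
- camera_info(name): a dict with "fx", "fy", "cx", "cy" (pixels), "R" (3x3) and "t" (3): a world point X has camera coordinates R X + t; the wrist camera has in their place "mount" (4x4, takes a point from camera to tool coordinates, whose origin is the TCP and whose axes are the flange's). Camera axes: x right, y down, z forward; pixel columns grow to the right and rows downward; lengths in m; the calibration is good to about 2 mm. A picture is of the moment at which its call begins: read the wrist's pose just before it. camera_info takes no time and is no camera call.
- finish_job(): hands the job in; it is judged then, once.
The state is a dict: "time_s": time; "joint_pos": joint angles; "joint_vel": joint speeds; "joint_torque": joint torques, N m; "eef_pos": TCP position; "tcp_rot": TCP orientation; "contact_force": force on the tool from outside, world axes, zero at the start; "ft_torque": the same for the moment, N m; "width": finger opening in m; "finger_force": force on a finger pad.
Only numpy, scipy, OpenCV 4.12 (cv2) and the standard library are available. Lean on these libraries where they do the work, as an engineer would, in place of code of your own. Each camera call takes 0.05 s, during which the arm holds its last target. There are 200 camera calls.

## Working session

There is one attempt and no reset: what is moved stays moved. The work goes in short steps, Python scripts to look and compute and a tool call to move; the robot and the scene stay as the last step left them, time stands still between calls to the robot, and variables do not carry over. Pictures are saved under pics/ and viewed, at most 14 in all, crops included, and the job is handed in when it is done.

Besides the shell and the picture viewer there is one more tool, called after "Emit:" by a JSON object that holds its "method" and its "body", one argument or row to a line. play_rows: Moves the arm, as the interface text tells. Its arguments: {"type":"object","properties":{"deltas":{"type":"string"}},"required":["deltas"]}

```bash
mkdir -p pics; ls
python3 - <<'E'
from cell import *
import cv2,numpy as np
for n in ("scene","top"):
    im=get_image(n); cv2.imwrite(f"pics/{n}0.png",im[:,:,::-1]); c=camera_info(n); print(n,c)
print(camera_info("wrist"),grip_depth); s=sense(); print(s['tcp_rot'],s['eef_pos'],s['time_s'])
E
```

```text
pics
scene {'fx': 380.7063540129646, 'fy': 380.7063540129646, 'cx': 324.7961198388647, 'cy': 200.11077094017938, 'R': array([[ 0.71750138,  0.69648076,  0.01031093],
       [ 0.36277633, -0.36100682, -0.8591085 ],
       [-0.59463022,  0.62015209, -0.51168963]]), 't': array([-0.39638072, -0.09587552,  1.42704059])}
top {'fx': 388.4932454235529, 'fy': 388.4932454235529, 'cx': 318.9739572499427, 'cy': 199.49311657198467, 'R': array([[-1.23028032e-02, -9.99924231e-01,  4.17096411e-04],
       [-9.78431442e-01,  1.19523391e-02, -2.06225739e-01],
       [ 2.06205128e-01, -2.94525493e-03, -9.78504354e-01]]), 't': array([0.00665786, 0.53943383, 0.90952396])}
{'fx': 334.041964763127, 'fy': 334.041964763127, 'cx': 313.75243092963984, 'cy': 201.61083867294303, 'mount': array([[ 1.10067750e-03, -9.55763145e-01, -2.94135340e-01,
         8.19013507e-02],
       [ 9.99998913e-01,  1.34055282e-03, -6.13916968e-04,
         1.07971097e-03],
       [ 9.81063172e-04, -2.94134345e-01,  9.55763582e-01,
        -2.00067145e-01],
       [ 0.00000000e+00,  0.00000000e+00,  0.00000000e+00,
         1.00000000e+00]])} -0.0187
[[ 9.62205977e-01  2.72322559e-01 -2.86030644e-04]
 [ 2.72322638e-01 -9.62204439e-01  1.73167812e-03]
 [ 1.96355061e-04 -1.74412365e-03 -9.99998460e-01]] [ 0.1700854  -0.60076503  0.18332257] 0.1
```

View pics/top0.png

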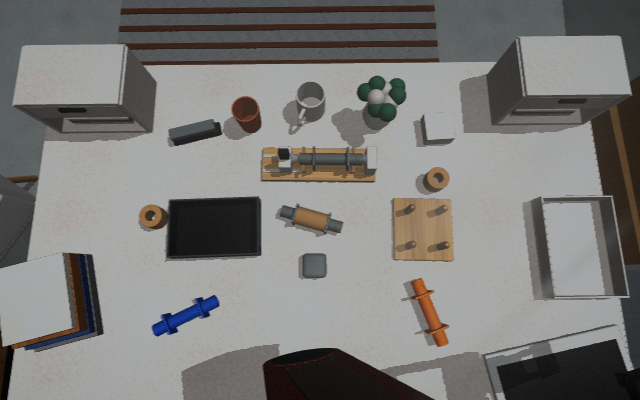

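View pics/scene0.png

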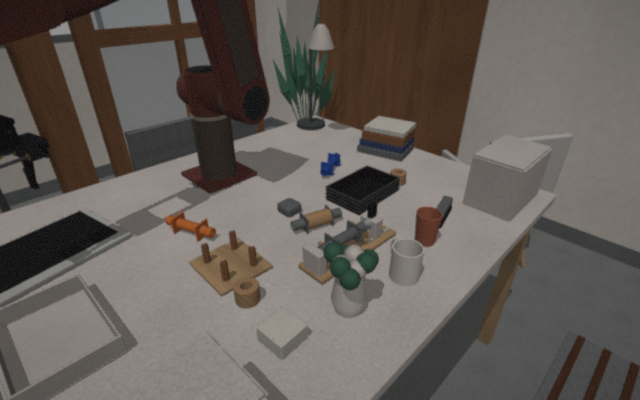

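The top view shows:
- The holder, with the tailstock fin at about (284,154), the grey empty carrier at (332,158) and the fixed block at (371,157).
- The full carrier at (311,219) and the basket at (214,228).
- The stand at (422,229), with tapes at (152,216) and (436,179).

Look-alikes for the empty carrier are the blue one at (186,315) and the orange one at (430,312). I choose the grey one on the holder at (332,158).

```bash
cat > h.py <<'E'
from cell import *
import cv2,numpy as np
def ray(n,u,v,z):
    c=camera_info(n); R,t=c['R'],c['t']
    if True:
        d=R.T@np.array([(u-c['cx'])/c['fx'],(v-c['cy'])/c['fy'],1]); o=-R.T@t
    return o+d*(z-o[2])/d[2]
def wray(u,v,z,s):
    c=camera_info('wrist'); M=c['mount']; T=np.eye(4); T[:3,:3]=s['tcp_rot']; T[:3,3]=s['eef_pos']
    W=T@M; d=W[:3,:3]@np.array([(u-c['cx'])/c['fx'],(v-c['cy'])/c['fy'],1]); o=W[:3,3]
    return o+d*(z-o[2])/d[2]
def proj(n,X):
    c=camera_info(n); p=c['R']@np.array(X)+c['t']; return np.array([c['fx']*p[0]/p[2]+c['cx'],c['fy']*p[1]/p[2]+c['cy']])
def blobs(mask,amin=30):
    n,l,st,ce=cv2.connectedComponentsWithStats(mask.astype(np.uint8))
    return [(st[i],ce[i],l==i) for i in range(1,n) if st[i][4]>=amin]
def goto(x,y,z,yaw=None,s=None):
    """cm shift in tool axes to reach world x,y,z; yaw = world angle of tool y axis (mod pi)"""
    s=s or sense(); R=s['tcp_rot']; d=R.T@(np.array([x,y,z])-s['eef_pos'])*100
    turn=0
    if yaw is not None:
        cur=np.arctan2(R[1,1],R[0,1]); turn=-(((yaw-cur)+np.pi/2)%np.pi-np.pi/2)
    print('d cm',np.round(d,2),'turn',round(turn,3),'j6',round(s['joint_pos'][5],2))
E
python3 - <<'E'
from h import *
im=cv2.imread('pics/top0.png'); sub=im[130:285,130:470]
cv2.imwrite('pics/crop0.png',cv2.resize(sub,None,fx=2.35,fy=2.35,interpolation=cv2.INTER_CUBIC))
h=cv2.cvtColor(im,cv2.COLOR_BGR2HSV)
br=(h[...,0]>5)&(h[...,0]<22)&(h[...,1]>90)&(h[...,2]>60)
br[:140]=0;br[275:]=0
for st,ce,m in blobs(br,60):
    print(st,ce.round(1),'z.045',ray('top',*ce,.045).round(3),'z.012',ray('top',*ce,.012).round(3), cv2.minAreaRect(np.argwhere(m)[:,::-1].astype(np.float32)))
E
```

```text
[616 140  24 112 710] [628.9 187.6] z.045 [ 0.563 -0.785  0.045] z.012 [ 0.571 -0.812  0.012] ((630.59375, 194.857177734375), (113.35783386230469, 7.476657867431641), 78.26142883300781)
[292 147  21   8  99] [301.5 150.5] z.045 [0.672 0.044 0.045] z.012 [0.683 0.045 0.012] ((302.03277587890625, 150.36065673828125), (6.518573760986328, 20.098936080932617), 84.80557250976562)
[350 147  16   7  69] [357.2 150.4] z.045 [ 0.67  -0.1    0.045] z.012 [ 0.682 -0.104  0.012] ((357.4586181640625, 149.99656677246094), (15.031233787536621, 5.231865406036377), 4.763641834259033)
[263 148  16   6  90] [270.3 150.5] z.045 [0.673 0.124 0.045] z.012 [0.684 0.128 0.012] ((270.5, 150.5), (5.0, 15.0), 90.0)
[315 149  32   4 128] [330.5 150.5] z.045 [ 0.671 -0.031  0.045] z.012 [ 0.682 -0.033  0.012] ((330.5, 150.5), (3.0, 31.0), 90.0)
[262 158  17  11 167] [270.  163.1] z.045 [0.639 0.124 0.045] z.012 [0.649 0.129 0.012] ((270.0, 163.0), (16.0, 10.0), -0.0)
[ 262  161  113   20 1380] [321.4 173.4] z.045 [ 0.61  -0.007  0.045] z.012 [ 0.619 -0.007  0.012] ((318.0, 170.5), (19.0, 112.0), 90.0)
[427 167  22  22 290] [437.4 177.3] z.045 [ 0.596 -0.302  0.045] z.012 [ 0.605 -0.313  0.012] ((437.50006103515625, 177.50001525878906), (21.21320343017578, 19.798988342285156), 45.0)
[  7 175  30   5  71] [ 21.4 177.2] z.045 [0.609 0.757 0.045] z.012 [0.618 0.783 0.012] ((21.517242431640625, 177.2069091796875), (2.4913644790649414, 29.065919876098633), 85.2363510131836)
[ 394  198   59   63 2486] [422.3 230.8] z.045 [ 0.46  -0.255  0.045] z.012 [ 0.464 -0.264  0.012] ((423.0, 229.0), (62.0, 58.0), 90.0)
[139 205  28  22 432] [152.5 215.9] z.045 [0.505 0.416 0.045] z.012 [0.511 0.43  0.012] ((152.5, 215.5), (21.0, 27.0), 90.0)
[294 207  34  24 548] [310.5 218.4] z.045 [0.494 0.022 0.045] z.012 [0.499 0.022 0.012] ((310.5, 218.5), (31.73029136657715, 17.444791793823242), 15.945394515991211)
```

View pics/crop0.png

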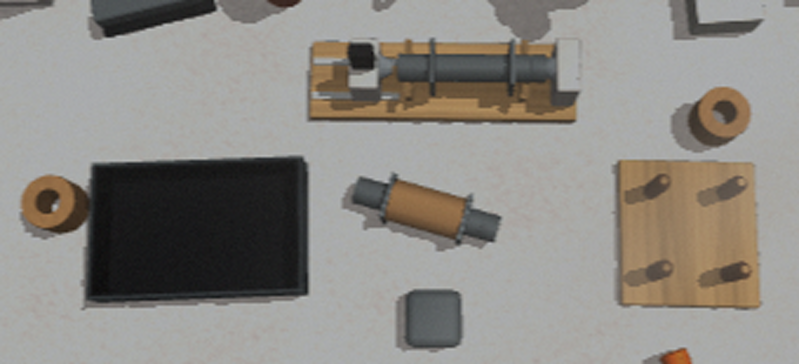

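The crop confirms the grey empty carrier on the holder between crop columns 397 and 550. The fin top is at about (361,48), and there are two tapes, a four-spindle stand and a full carrier tilted at about 16°. I'll get rough positions from this, then take a wrist view.

Run:
```python
from h import *
p=lambda u,v,z:ray('top',130+u/2.35,130+v/2.35,z).round(4)
print('base lower edge L,R',p(310,119,.014),p(576,121,.014))
print('base upper L',p(314,42,.014))
print('fin',p(361,48,.115),'fixed block top',p(566,42,.076),p(581,98,.076))
print('empty plates mid',p(433,68,.06),p(514,67,.06),'tube ends',p(397,68,.06),p(552,67,.06))
print('full ends',p(357,191,.025),p(498,228,.025))
print('basket',[p(*q,.05) for q in((92,162),(303,156),(308,295),(88,299))])
print('stand',[p(*q,.012) for q in((618,160),(753,160),(760,306),(618,302))])
print('sp tips',[p(*q,.072) for q in((662,181),(740,182),(665,267),(743,269))])
print('tapes',p(724,113,.045),p(52,202,.045))
goto(.60,.06,.28,np.pi/2)
```

```text
base lower edge L,R [0.6008 0.149  0.014 ] [ 0.5948 -0.1479  0.014 ]
base upper L [0.6911 0.1461 0.014 ]
fin [0.6482 0.0834 0.115 ] fixed block top [ 0.6658 -0.1314  0.076 ] [ 0.6037 -0.1447  0.076 ]
empty plates mid [0.6437 0.0107 0.06  ] [ 0.6438 -0.0766  0.06  ] tube ends [0.6442 0.0495 0.06  ] [ 0.6433 -0.1175  0.06  ]
full ends [0.5165 0.0949 0.025 ] [ 0.4742 -0.0572  0.025 ]
basket [array([0.5468, 0.3749, 0.05  ]), array([0.5506, 0.1504, 0.05  ]), array([0.4034, 0.1423, 0.05  ]), array([0.4021, 0.3693, 0.05  ])]
stand [array([ 0.5502, -0.1929,  0.012 ]), array([ 0.5484, -0.3425,  0.012 ]), array([ 0.3883, -0.3369,  0.012 ]), array([ 0.3944, -0.1848,  0.012 ])]
sp tips [array([ 0.5147, -0.2254,  0.072 ]), array([ 0.5126, -0.3062,  0.072 ]), array([ 0.4258, -0.223 ,  0.072 ]), array([ 0.4228, -0.3021,  0.072 ])]
tapes [ 0.5938 -0.3038  0.045 ] [0.505  0.4164 0.045 ]
d cm [ 59.36 -51.89  -9.57] turn 0.276 j6 -0.13
```

Emit:
{"method": "play_rows", "body": {
  "deltas": "30 -26 -9.6 0.276 1;59.4 -51.9 -9.6 0.276 1;59.4 -51.9 -9.6 0.276 1;59.4 -51.9 -9.6 0.276 1;59.4 -51.9 -9.6 0.276 1;59.4 -51.9 -9.6 0.276 1;59.4 -51.9 -9.6 0.276 1;59.4 -51.9 -9.6 0.276 1;59.4 -51.9 -9.6 0.276 1;59.4 -51.9 -9.6 0.276 1"
}}

```text
time_s: 1.1
eef_pos: [0.4412, -0.1839, 0.247]
tcp_rot: [[1.0, -0.0, 0.0], [-0.0, -1.0, -0.0], [0.0, 0.0, -1.0]]
contact_force: [0.8, -0.8, -0.9]
width: 0.0872
finger_force: 0.0
```

Emit:
{"method": "play_rows", "body": {
  "deltas": "13.9 -18.4 -3.3 0 1;13.9 -18.4 -3.3 0 1;13.9 -18.4 -3.3 0 1;13.9 -18.4 -3.3 0 1;13.9 -18.4 -3.3 0 1;13.9 -18.4 -3.3 0 1;13.9 -18.4 -3.3 0 1;13.9 -18.4 -3.3 0 1;13.9 -18.4 -3.3 0 1;13.9 -18.4 -3.3 0 1"
}}

```text
time_s: 2.1
eef_pos: [0.5792, -0.003, 0.28]
tcp_rot: [[1.0, -0.002, -0.0], [-0.002, -1.0, -0.0], [-0.0, 0.0, -1.0]]
contact_force: [-0.5, -0.0, -0.1]
width: 0.0871
finger_force: 0.0
```

Run:
```python
from h import *
s=sense(); im=get_image('wrist')[:,:,::-1]; np.save('w1.npy',{'p':s['eef_pos'],'R':s['tcp_rot']},allow_pickle=True)
cv2.imwrite('pics/w1.png',im); print(s['eef_pos'],s['tcp_rot'].round(3))
```

```text
[ 0.5791921  -0.00304841  0.28001466] [[ 1.    -0.002 -0.   ]
 [-0.002 -1.    -0.   ]
 [-0.     0.    -1.   ]]
```

View pics/w1.png

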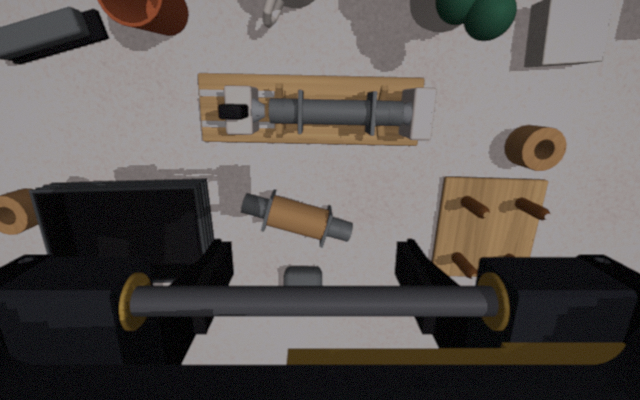

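The wrist view shows the fin at (233,111), the empty tube from (270,109) to (410,112), the full carrier's paper at (298,215), tape at (545,148), and the spindles.

Run:
```python
from h import *
d=np.load('w1.npy',allow_pickle=True).item(); s={'eef_pos':d['p'],'tcp_rot':d['R']}
im=cv2.imread('pics/w1.png'); h=cv2.cvtColor(im,cv2.COLOR_BGR2HSV)
g=im.max(2)
for st,ce,m in blobs((g<40)[95:125,210:260],20): print('dark',st+np.array([210,95,0,0,0]),ce+[210,95])
br=(h[...,0]>5)&(h[...,0]<22)&(h[...,1]>90)&(h[...,2]>60); br[250:]=0
for st,ce,m in blobs(br,150):
    r=cv2.minAreaRect(np.argwhere(m)[:,::-1].astype(np.float32)); print(st,ce.round(1),np.round(cv2.boxPoints(r)).tolist())
w=lambda u,v,z:wray(u,v,z,s).round(4)
print('base',[w(*q,.014) for q in((197,74),(423,78),(416,146),(203,141))])
print('fin',w(233,111,.115), 'empty',w(270,110,.06),w(411,113,.06),'plates',w(300,110,.06),w(374,112,.06))
print('full',w(298,215,.025),w(298,215,.048),'ends',w(245,205,.025),w(351,229,.025))
print('tape',w(545,148,.045),'spt',[w(*q,.072) for q in((464,201),(518,204),(456,257))])
```

```text
dark [219 104  29  15 390] [232.63589744 111.31282051]
[  98    0   90   28 1608] [140.   10.4] [[98.0, 0.0], [187.0, 0.0], [187.0, 27.0], [98.0, 27.0]]
[ 198   74  226   27 3995] [315.8  85.3] [[198.0, 96.0], [198.0, 73.0], [423.0, 78.0], [423.0, 101.0]]
[200  97  25  24 464] [210.4 107.5] [[200.0, 120.0], [200.0, 97.0], [224.0, 97.0], [224.0, 120.0]]
[ 202  123  215   22 3078] [314.4 134.7] [[202.0, 141.0], [202.0, 122.0], [416.0, 126.0], [416.0, 145.0]]
[ 507  126   59   44 1599] [539.4 146.1] [[505.0, 136.0], [545.0, 109.0], [574.0, 152.0], [534.0, 179.0]]
[ 434  177  115   73 6760] [488.1 213.8] [[434.0, 177.0], [548.0, 177.0], [548.0, 249.0], [434.0, 249.0]]
[   0  189   37   45 1318] [ 16.2 212. ] [[-9.0, 197.0], [28.0, 188.0], [38.0, 227.0], [2.0, 237.0]]
[ 267  196   62   44 1728] [297.6 217.3] [[266.0, 224.0], [274.0, 195.0], [330.0, 210.0], [322.0, 240.0]]
base [array([0.6923, 0.1489, 0.014 ]), array([ 0.6872, -0.1468,  0.014 ]), array([ 0.5985, -0.1455,  0.014 ]), array([0.6056, 0.1496, 0.014 ])]
fin [0.649  0.0816 0.115 ] empty [0.6483 0.0495 0.06  ] [ 0.6446 -0.1219  0.06  ] plates [0.6483 0.0131 0.06  ] [ 0.6458 -0.0768  0.06  ]
full [0.5009 0.0193 0.025 ] [0.5091 0.0181 0.048 ] ends [0.5161 0.0949 0.025 ] [ 0.4792 -0.0579  0.025 ]
tape [ 0.6    -0.3037  0.045 ] spt [array([ 0.5363, -0.1954,  0.072 ]), array([ 0.5323, -0.265 ,  0.072 ]), array([ 0.4575, -0.195 ,  0.072 ])]
```

Emit:
{"method": "play_rows", "body": {
  "deltas": "4 -4.8 0 0.017 1;7 -8.5 0 0.017 1;7 -8.5 4 0.017 1;7 -8.5 8 0.017 1;7 -8.5 12 0.017 1;7 -8.5 15 0.017 1;7 -8.5 17 0.017 1;7 -8.5 19 0.017 0.8;7 -8.5 20 0.017 0.6;7 -8.5 20 0.017 0.2"
}}

```text
time_s: 3.15
eef_pos: [0.6483, 0.0825, 0.0782]
tcp_rot: [[1.0, -0.018, -0.003], [-0.018, -1.0, -0.0], [-0.003, 0.0, -1.0]]
contact_force: [0.1, 0.5, -0.2]
width: 0.0706
finger_force: 0.0
```

Emit:
{"method": "play_rows", "body": {
  "deltas": "0 0 0 0 0;0 0 0 0 0;0 0 0 0 0;0 0 0 0 0;0 0 0 0 0;0 0 0 0 0;0 -1 0 0 0;0 -2 0 0 0;0 -3 0 0 0;0 -3.6 0 0 0"
}}

```text
time_s: 4.15
eef_pos: [0.6502, 0.1206, 0.0799]
tcp_rot: [[1.0, -0.016, -0.0], [-0.016, -1.0, 0.0], [-0.0, -0.0, -1.0]]
contact_force: [-0.8, -0.0, 0.9]
width: 0.0012
finger_force: 0.0
```

Run:
```python
from h import *
a=get_image('wrist')[:,:,::-1][40:330,100:540]; b=get_image('scene')[:,:,::-1][150:300,250:450]
b=cv2.resize(b,None,fx=1.7,fy=1.7); o=np.zeros((290,780,3),np.uint8); o[:,:440]=a; o[:255,440:]=b
cv2.imwrite('pics/c2.png',o)
```

```text
(no output)
```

View pics/c2.png

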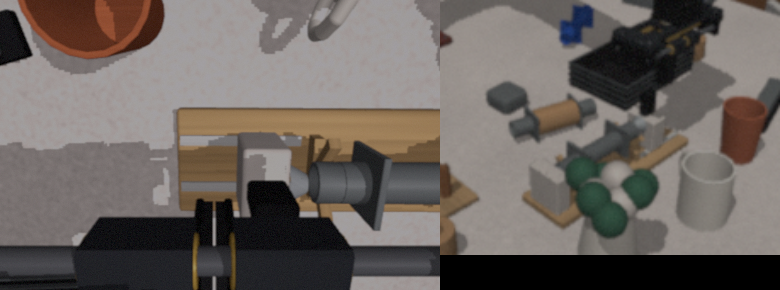

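The fin at crop (272,190) did not move. The closed fingers are now on its +y side, near crop (215,205).

Run:
```python
from h import *
s=sense(); im=get_image('wrist')[:,:,::-1]; cv2.imwrite('pics/w3.png',im)
sub=im[200:320,260:480]; cv2.imwrite('pics/w3c.png',cv2.resize(sub,None,fx=3.5,fy=3.5,interpolation=cv2.INTER_CUBIC))
print(s['eef_pos'],s['contact_force'])
for u,v in((349,221),(392,221),(398,255),(352,255)): print(wray(u,v,.115,s).round(4),wray(u,v,.075,s).round(4))
c=camera_info('wrist');T=np.linalg.inv(c['mount'])
for z in(0,-.0187):
    p=T@[0,0,z,1]; print('tcp px',c['fx']*p[0]/p[2]+c['cx'],c['fy']*p[1]/p[2]+c['cy'])
```

```text
[0.65016161 0.12048397 0.07992173] [ 0.27704954  0.53399915 -0.70693179]
[0.6706 0.1009 0.115 ] [0.6556 0.0967 0.075 ]
[0.6703 0.0783 0.115 ] [0.6552 0.0686 0.075 ]
[0.6505 0.0739 0.115 ] [0.6307 0.0632 0.075 ]
[0.6509 0.0989 0.115 ] [0.6311 0.0942 0.075 ]
tcp px 312.6569850105582 232.06164313746314
tcp px 312.52576351247063 244.12743742053422
```

View pics/w3c.png

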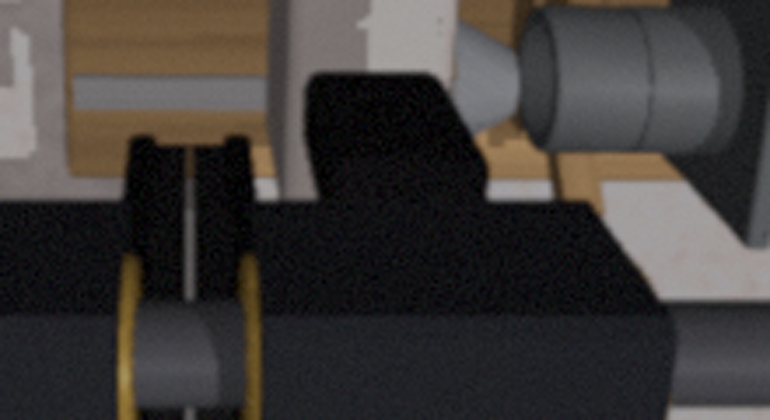

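Emit:
{"method": "play_rows", "body": {
  "deltas": "0 0 -3 0 0;0 0 -8 0 0.3;0 0 -13 0 1;-3 3 -17 0 1;-5 7 -20 0 1;-7.1 12.3 -20 0 1;-7.1 12.3 -20 0 1;-7.1 12.3 -20 0 1;-7.1 12.3 -20 0 1;-7.1 12.3 -20 0 1"
}}

```text
time_s: 5.3
eef_pos: [0.5773, -0.0017, 0.2791]
tcp_rot: [[1.0, -0.016, -0.001], [-0.016, -1.0, 0.001], [-0.001, -0.001, -1.0]]
contact_force: [-0.4, 0.5, 0.8]
width: 0.0647
finger_force: 0.0
```

Run:
```python
from h import *
s=sense(); im=get_image('wrist')[:,:,::-1]; cv2.imwrite('pics/w4.png',im); print(s['eef_pos'],s['width'])
for n in('w1','w4'):
    i=cv2.imread(f'pics/{n}.png').astype(int); g=i.max(2)
    for st,ce,m in blobs((g<40)[85:140,200:270],20): print(n,'dark',st+np.array([200,85,0,0,0]),ce+[200,85])
    wh=(g>110)&(g-i.min(2)<25)
    for st,ce,m in blobs(wh[85:140,215:262],60): print(n,'white',st+np.array([215,85,0,0,0]))
a=cv2.imread('pics/w1.png')[60:160,190:440];b=im[60:160,190:440]
cv2.imwrite('pics/cmp.png',cv2.resize(np.vstack([a,b]),None,fx=3,fy=2.9,interpolation=cv2.INTER_CUBIC))
```

```text
[ 0.57728357 -0.00174876  0.27907634] 0.06474603405846653
w1 dark [219 104  29  15 390] [232.63589744 111.31282051]
w1 white [ 215   86   47   49 1081]
w4 dark [219 104  29  14 390] [232.74615385 110.37948718]
w4 white [ 215   85   47   49 1202]
```

View pics/cmp.png

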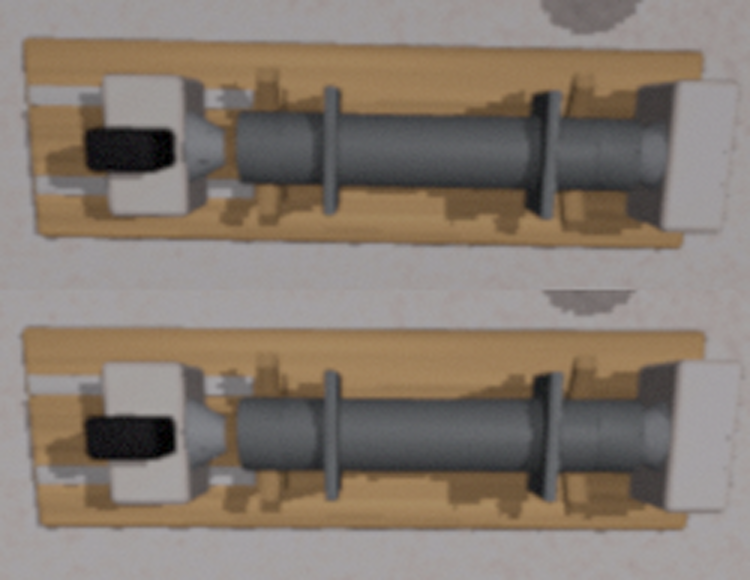

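The holder, fin and carrier are unmoved: the fin is at the same pixel, (233,111). I'll retry, closing fully before any pull.

Emit:
{"method": "play_rows", "body": {
  "deltas": "4 -4.8 0 0 1;7 -8.8 0 0 1;7 -8.8 4 0 1;7 -8.8 8 0 1;7 -8.8 12 0 1;7 -8.8 15 0 1;7 -8.8 17 0 1;7 -8.8 19 0 1;7 -8.8 20.2 0 1;7 -8.8 20.2 0 1"
}}

```text
time_s: 6.35
eef_pos: [0.6468, 0.085, 0.075]
tcp_rot: [[1.0, -0.016, -0.005], [-0.016, -1.0, 0.0], [-0.005, 0.0, -1.0]]
contact_force: [0.1, -0.0, 0.5]
width: 0.0871
finger_force: 0.0
```

Emit:
{"method": "play_rows", "body": {
  "deltas": "0 0 0 0 0;0 0 0 0 0;0 0 0 0 0;0 0 0 0 0;0 0 0 0 0;0 0 0 0 0;0 0 0 0 0;0 0 0 0 0;0 0 0 0 0;0 0 0 0 0"
}}

```text
time_s: 7.35
eef_pos: [0.6487, 0.084, 0.078]
tcp_rot: [[1.0, -0.017, 0.0], [-0.017, -1.0, -0.0], [0.0, 0.0, -1.0]]
contact_force: [0.8, 0.6, -0.1]
width: 0.015
finger_force: 0.0
```

Run:
```python
from h import *
s=sense(); print(s['width'],s['finger_force'],s['eef_pos'])
im=get_image('wrist')[:,:,::-1]; t=get_image('top')[:,:,::-1]
a=cv2.resize(im[150:330,220:420],None,fx=2.5,fy=2.5); b=cv2.resize(t[130:200,240:340],None,fx=3,fy=3)
o=np.zeros((450,800,3),np.uint8); o[:,:500]=a; o[:210,500:]=b; 
c=cv2.resize(get_image('scene')[:,:,::-1][190:270,300:400],None,fx=3,fy=3); o[210:,500:]=c
cv2.imwrite('pics/w5.png',o)
```

```text
0.014967270233507482 0.0 [0.64869796 0.08403372 0.07795287]
```

View pics/w5.png

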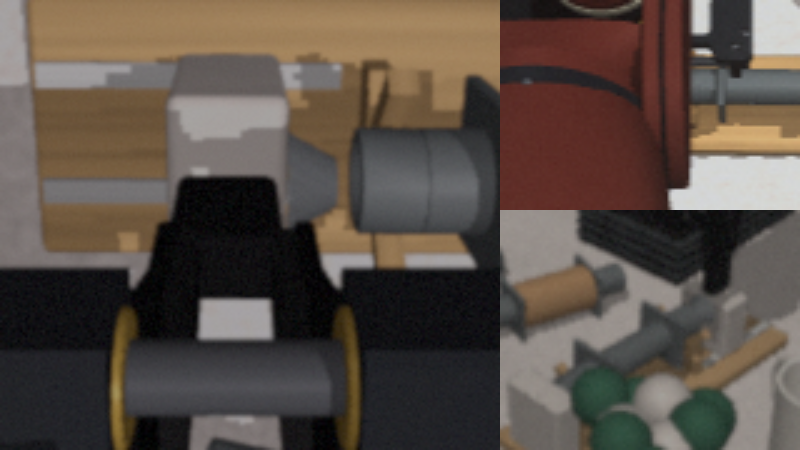

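The fin at crop (225,200) lies below the fingertips, which seem to end well above the commanded TCP. I'll check this with the scene camera.

Run:
```python
from h import *
for z in(.06,.078,.095,.112,.13): print(z,proj('scene',[.6487,.084,z]).round(1),proj('top',[.6487,.084,z]).round(1))
print('fin',proj('scene',[.649,.085,.115]),proj('scene',[.649,.085,.073]))
im=get_image('scene')[:,:,::-1]; g=im.max(2)
sub=g[150:240,355:390]; 
for r in range(190,236,3): print(r,g[r,360:386:2])
```

```text
0.06 [370.7 220.7] [285.3 157.4]
0.078 [371.2 215.3] [284.7 155.1]
0.095 [371.6 210.1] [284.1 152.9]
0.112 [372.1 204.9] [283.5 150.6]
0.13 [372.6 199.2] [282.8 148.1]
fin [372.49109311 203.81973839] [371.3648309 216.7467059]
190 [21 22 12 31 27 18 21 19 24 19 23 28 37]
193 [21 22 20 17 14 16 16 20 21 26 26 29 37]
196 [25 20 29 26 25 14 20 20 13 20 33 30 39]
199 [27 38 45 34 19 12 14 10 16 21 31 40 91]
202 [41 30 41 25 19 24 19 21 17 38 82 98 99]
205 [ 33  28  32  34  26  24  19  16  29  91 100 100 101]
208 [ 42  24  36  34  24  24  15  17  35  99 101 101  99]
211 [ 42  32  57 121  39  10  15  16  47  98  99 102 100]
214 [ 76  98 106  99  28  20  11  24  60 100 101 101  99]
217 [118  88  94  89  50  29  44  78 108 104 116 102 101]
220 [114  77  68  79  85  92 101 103 139 148 135 105  99]
223 [ 76  79  79  86  85  84  86 116 126 103 104  99 102]
226 [ 82  80  75  68  69  71  84 106 107 104 102  90  85]
229 [ 59  61  61  68 100  84  82 106 105 102  99  93 111]
232 [ 59  64  87  89 116  99  96 113 104 104 103 100 119]
235 [ 56  79  87  85  95 106 104 113 102 101 112 133 132]
```

Emit:
{"method": "play_rows", "body": {
  "deltas": "0 0 0 0 0;0 0 0 0 0;0 0 0 0 0;0 0 0.1 0 0;0 0 0.2 0 0;0 0 0.3 0 0;0 0 0.3 0 0;0 0 0.3 0 0;0 0 0.3 0 0;0 0 0.3 0 0"
}}

```text
time_s: 8.55
eef_pos: [0.649, 0.0841, 0.0772]
tcp_rot: [[1.0, -0.017, 0.001], [-0.017, -1.0, -0.0], [0.001, 0.0, -1.0]]
contact_force: [-5.3, -0.5, 10.2]
width: 0.0001
finger_force: 5.3
```

Contact came with the fingers shut on top of the fin (z 0.115) while the TCP read 0.077. The open fingers span 165 px in the wrist view, which puts them at a depth of about 0.176 m. Both say the real tips sit about 37 mm behind the reported TCP. I'll lift, open, and descend carefully.

Emit:
{"method": "play_rows", "body": {
  "deltas": "0 0 -1 0 0;0 0 -2 0 0.5;0 0 -2 0 0.7;0 0 -2 0 0.7;0 0 -2 0 0.7;0 0 -2 0 0.7;0 0 -2 0 0.7;0 0 -2 0 0.7;0 0 -2 0 0.7;0 0 -2 0 0.7"
}}

```text
time_s: 9.55
eef_pos: [0.6487, 0.084, 0.0949]
tcp_rot: [[1.0, -0.017, -0.0], [-0.017, -1.0, -0.0], [-0.0, 0.0, -1.0]]
contact_force: [-0.5, 0.4, 0.8]
width: 0.0591
finger_force: 0.0
```

Emit:
{"method": "play_rows", "body": {
  "deltas": "0 0 0.5 0 0.7;0 0 1 0 0.7;0 0 1.5 0 0.7;0 0 2 0 0.7;0 0 2.2 0 0.7;0 0 2.4 0 0.7;0 0 2.6 0 0.7;0 0 2.8 0 0.7;0 0 2.9 0 0.7;0 0 2.9 0 0.7"
}}

```text
time_s: 10.55
eef_pos: [0.6486, 0.0841, 0.0659]
tcp_rot: [[1.0, -0.017, -0.0], [-0.017, -1.0, 0.0], [-0.0, 0.0, -1.0]]
contact_force: [-0.3, -0.0, 0.2]
width: 0.0611
finger_force: 0.0
```

Emit:
{"method": "play_rows", "body": {
  "deltas": "0 0 0.5 0 0.7;0 0 1 0 0.7;0 0 1.3 0 0.7;0 0 1.5 0 0.7;0 0 1.6 0 0.5;0 0 1.6 0 0;0 0 1.6 0 0;0 0 1.6 0 0;0 0 1.6 0 0;0 0 1.6 0 0"
}}

```text
time_s: 11.55
eef_pos: [0.6488, 0.0845, 0.0502]
tcp_rot: [[1.0, -0.017, 0.0], [-0.017, -1.0, 0.001], [0.0, -0.001, -1.0]]
contact_force: [0.0, 0.8, 0.8]
width: 0.0254
finger_force: 30.0
```

Emit:
{"method": "play_rows", "body": {
  "deltas": "0 0 0 0 0;0 0 0 0 0;0 0 0 0 0;0 0 0 0 0;0 0 0 0 0;0 0 0 0 0;0 0 0 0 0;0 0 0 0 0;0 0 0 0 0;0 0 0 0 0"
}}

```text
time_s: 12.55
eef_pos: [0.6489, 0.084, 0.0502]
tcp_rot: [[1.0, -0.017, 0.0], [-0.017, -1.0, 0.0], [0.0, -0.0, -1.0]]
contact_force: [-0.1, 3.6, 3.2]
width: 0.0256
finger_force: 30.0
```

Gripped, at 25.6 mm. Now I draw the tailstock back.

Emit:
{"method": "play_rows", "body": {
  "deltas": "0 -0.7 0 0 0;0 -1.4 0 0 0;0 -2.1 0 0 0;0 -2.8 0 0 0;0 -3.4 0 0 0;0 -3.8 0 0 0;0 -4.1 0 0 0;0 -4.3 0 0 0;0 -4.3 0 0 0;0 -4.3 0 0 0"
}}

```text
time_s: 13.55
eef_pos: [0.6496, 0.1192, 0.05]
tcp_rot: [[1.0, -0.018, -0.001], [-0.018, -1.0, -0.011], [-0.001, 0.011, -1.0]]
contact_force: [-2.3, -27.1, 6.9]
width: 0.0258
finger_force: 30.0
```

Emit:
{"method": "play_rows", "body": {
  "deltas": "0 0.3 0 0 0;0 0.6 0 0 0.1;0 0.7 0 0 0.6;0 0.7 0 0 0.6;0 0.7 0 0 0.6;0 0.7 -2 0 0.6;0 0.7 -5 0 1;0 0.7 -9 0 1;0 0.7 -12 0 1;0 0.7 -12 0 1"
}}

```text
time_s: 14.55
eef_pos: [0.6526, 0.1213, 0.1763]
tcp_rot: [[1.0, -0.016, 0.01], [-0.016, -1.0, 0.001], [0.01, -0.001, -1.0]]
contact_force: [0.4, -0.3, 0.4]
width: 0.0761
finger_force: 0.0
```

Run:
```python
from h import *
goto(.6465,-.032,.16,-.019)
s=sense();print(s['eef_pos'],s['width'])
```

```text
d cm [-0.38 15.34  1.6 ] turn -1.568 j6 1.65
[0.65263874 0.12131764 0.17628733] 0.07606490610962358
```

Emit:
{"method": "play_rows", "body": {
  "deltas": "0 3 0 -0.15 1;0 6 0 -0.3 1;0 9 0 -0.45 1;0 12 0 -0.6 1;0 15.3 0 -0.75 1;0 15.3 0 -0.9 1;0 15.3 0 -1.05 1;0 15.3 0 -1.2 1;0 15.3 0 -1.35 1;0 15.3 0 -1.5 1"
}}

```text
time_s: 15.55
eef_pos: [0.6461, -0.0321, 0.1685]
tcp_rot: [[0.081, 0.997, -0.002], [0.997, -0.081, 0.001], [0.001, -0.002, -1.0]]
contact_force: [0.1, 0.4, 0.1]
width: 0.0872
finger_force: 0.0
```

Run:
```python
from h import *
goto(.6465,-.032,.012,-.019)
s=sense(); im=get_image('wrist')[:,:,::-1]; cv2.imwrite('pics/w6.png',im[:330]); print(s['eef_pos'])
```

```text
d cm [-0.    0.07 15.65] turn -0.062 j6 -0.09
[ 0.64606113 -0.03205545  0.16851722]
```

View pics/w6.png

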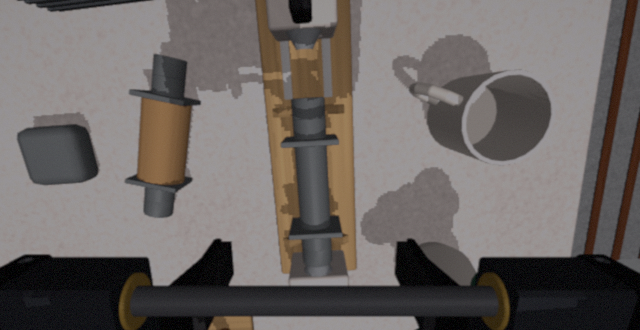

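The wrist view shows the empty carrier centred between the fingers at (313,180), with the tailstock back at (300,10). I'll descend and grip.

Emit:
{"method": "play_rows", "body": {
  "deltas": "0 0.1 2 -0.06 1;0 0.1 5 -0.06 1;0 0.1 8 -0.06 1;0 0.1 11 -0.06 1;0 0.1 13 -0.06 1;0 0.1 14.5 -0.06 0.8;0 0.1 15.3 -0.06 0.5;0 0.1 15.6 -0.06 0.3;0 0.1 15.6 -0.06 0;0 0.1 15.6 -0.06 0"
}}

```text
time_s: 16.6
eef_pos: [0.6488, -0.0331, 0.0153]
tcp_rot: [[0.028, 1.0, 0.002], [1.0, -0.028, -0.0], [-0.0, 0.002, -1.0]]
contact_force: [0.4, -0.3, -0.1]
width: 0.055
finger_force: 0.0
```

Emit:
{"method": "play_rows", "body": {
  "deltas": "0 0 0 0 0;0 0 0 0 0;0 0 0 0 0;0 0 0 0 0;0 0 0 0 0;0.4 0 0 0 0;0.8 0 0 0 0;1.2 0 0 0 0;1.4 0 0 0 0;1.4 0 0 0 0"
}}

```text
time_s: 17.6
eef_pos: [0.6457, -0.0208, 0.0148]
tcp_rot: [[0.028, 1.0, -0.005], [1.0, -0.028, -0.002], [-0.003, -0.005, -1.0]]
contact_force: [-11.3, -5.1, 10.4]
width: 0.029
finger_force: 30.0
```

Emit:
{"method": "play_rows", "body": {
  "deltas": "0 0 -0.5 0 0;0 0 -1.5 0 0;0 0 -2.5 0 0;0 0 -4 0 0;0 0 -6 0 0;0 0 -8 0 0;0 0 -10 0 0;0 0 -11 0 0;0 0 -11 0 0;0 0 -11 0 0"
}}

```text
time_s: 18.6
eef_pos: [0.6479, -0.019, 0.1238]
tcp_rot: [[0.028, 1.0, -0.0], [1.0, -0.028, 0.0], [0.0, -0.0, -1.0]]
contact_force: [0.2, 0.4, -0.8]
width: 0.029
finger_force: 30.0
```

Run:
```python
from h import *
s=sense();print(s['eef_pos'],s['width'],s['contact_force'])
goto(.475,.26,.125,0)
```

```text
[ 0.64792574 -0.01895048  0.12381064] 0.029038087343703337 [ 0.15688319  0.40793354 -0.7660078 ]
d cm [ 27.4  -18.06  -0.12] turn -0.028 j6 -0.12
```

Emit:
{"method": "play_rows", "body": {
  "deltas": "4 -2.6 0 0 0;8 -5.2 0 0 0;12 -7.9 0 0 0;16 -10.5 0 0 0;20 -13.2 0 0 0;24 -15.8 0 0 0;27.4 -18 0 0 0;27.4 -18 0 0 0;27.4 -18 0 0 0;27.4 -18 0 0 0"
}}

```text
time_s: 19.6
eef_pos: [0.4758, 0.2591, 0.1232]
tcp_rot: [[0.028, 1.0, -0.001], [1.0, -0.028, -0.001], [-0.001, -0.001, -1.0]]
contact_force: [-0.5, 0.1, 0.4]
width: 0.0288
finger_force: 30.0
```

Emit:
{"method": "play_rows", "body": {
  "deltas": "0 0 2 0 0;0 0 5 0 0;0 0 8 0 0;0 0 10 0 0;0 0 11.5 0 0;0 0 12.5 0 0;0 0 13 0 0;0 0 13.4 0 0;0 0 13.6 0 0;0 0 13.6 0 0"
}}

```text
time_s: 20.6
eef_pos: [0.4762, 0.2601, -0.0115]
tcp_rot: [[0.028, 1.0, 0.001], [1.0, -0.028, 0.0], [0.0, 0.001, -1.0]]
contact_force: [0.2, 0.2, -1.2]
width: 0.029
finger_force: 30.0
```

Emit:
{"method": "play_rows", "body": {
  "deltas": "0 0 0.2 0 0;0 0 0.3 0 0.2;0 0 0.3 0 0.55;0 0 0.3 0 0.55;0 0 0.3 0 0.55;0 0 -2 0 0.55;0 0 -6 0 0.55;0 0 -10 0 0.8;0 0 -14 0 1;0 0 -17 0 1"
}}

```text
time_s: 21.6
eef_pos: [0.4765, 0.2602, 0.1609]
tcp_rot: [[0.028, 1.0, 0.003], [1.0, -0.028, 0.001], [0.001, 0.003, -1.0]]
contact_force: [0.1, -0.7, 0.6]
width: 0.0642
finger_force: 0.0
```

Emit:
{"method": "play_rows", "body": {
  "deltas": "-5 0.6 0 0 1;-10 1.2 0 0 1;-15 1.8 0 0 1;-20 2.2 0 0 1;-24 2.2 0 0 1;-24 2.2 0 0 1;-24 2.2 0 0 1;-24 2.2 0 0 1;-24 2.2 0 0 1;-24 2.2 0 0 1"
}}

```text
time_s: 22.6
eef_pos: [0.491, 0.0207, 0.1579]
tcp_rot: [[0.026, 1.0, -0.0], [1.0, -0.026, 0.0], [0.0, -0.0, -1.0]]
contact_force: [-0.1, -0.6, -0.6]
width: 0.0871
finger_force: 0.0
```

Run:
```python
from h import *
s=sense(); im=get_image('wrist')[:,:,::-1]; t=get_image('top')[:,:,::-1]; np.save('w7.npy',{'p':s['eef_pos'],'R':s['tcp_rot']},allow_pickle=True)
o=np.zeros((600,640,3),np.uint8); o[:330]=im[:330]; o[330:]=t[100:370]; cv2.imwrite('pics/w7.png',o)
h=cv2.cvtColor(im,cv2.COLOR_BGR2HSV)
br=(h[...,0]>5)&(h[...,0]<22)&(h[...,1]>90)&(h[...,2]>60); br[240:]=0
for st,ce,m in blobs(br,300):
    r=cv2.minAreaRect(np.argwhere(m)[:,::-1].astype(np.float32)); b=cv2.boxPoints(r)
    print(st,ce.round(1),wray(*ce,.03,s).round(4),[wray(*q,.03,s)[:2].round(4).tolist() for q in b])
print(s['eef_pos'])
```

```text
[  412    40   112   200 12738] [458.7 156.7] [0.6357 0.0432 0.03  ] [[0.5944, -0.0435], [0.5988, 0.155], [0.6889, 0.1455], [0.7024, -0.0566]]
[ 289  141   62   86 3433] [318.3 183.7] [0.4967 0.0191 0.03  ] [[0.4616, -0.0164], [0.4873, 0.0635], [0.5288, 0.0506], [0.5059, -0.0312]]
[0.49102459 0.02066341 0.1578948 ]
```

View pics/w7.png

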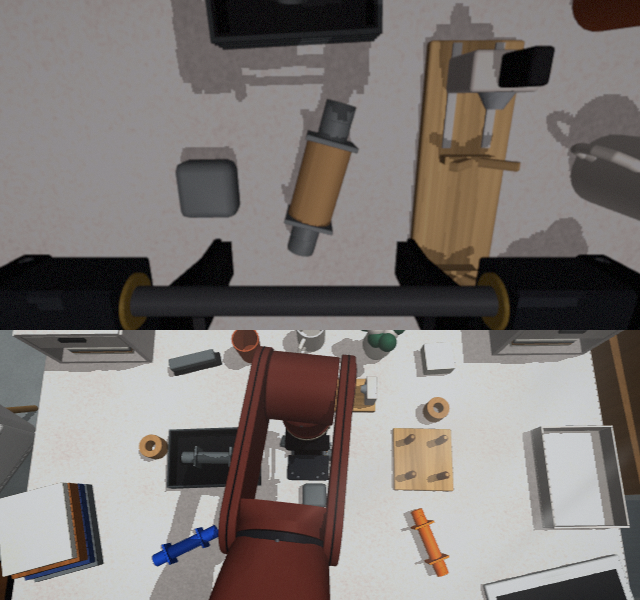

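The lower half shows the empty carrier lying in the basket at about (210,457). The upper half shows the full carrier's paper at (318,184), tilted about 16°.

Run:
```python
from h import *
goto(.498,.0195,-.026,-.288)
d=np.load('w7.npy',allow_pickle=True).item(); s={'eef_pos':d['p'],'tcp_rot':d['R']}
a,b=wray(338,103,.03,s),wray(303,252,.03,s); print(a,b,(a+b)/2, np.linalg.norm(a-b)); print('tm edge',wray(240,188,.035,s))
```

```text
d cm [-0.07  0.7  18.39] turn 0.262 j6 -0.09
[0.5168408 0.0968921 0.03     ] [ 0.47862324 -0.05609643  0.03      ] [0.49773202 0.02039783 0.03      ] 0.15768980076979708
tm edge [0.41834855 0.01792587 0.035     ]
```

Emit:
{"method": "play_rows", "body": {
  "deltas": "0 0.7 2 0.14 1;0 0.7 5 0.26 1;0 0.7 8 0.26 1;0 0.7 11 0.26 1;0 0.7 14 0.26 1;0 0.7 16 0.26 1;0 0.7 17.5 0.26 1;0 0.7 18.2 0.26 0.8;0 0.7 18.4 0.26 0.6;0 0.7 18.4 0.26 0.4"
}}

```text
time_s: 23.7
eef_pos: [0.4985, 0.0193, -0.0256]
tcp_rot: [[0.284, 0.959, 0.0], [0.959, -0.284, -0.0], [0.0, 0.0, -1.0]]
contact_force: [0.6, -0.1, -0.3]
width: 0.0708
finger_force: 0.0
```

Emit:
{"method": "play_rows", "body": {
  "deltas": "0 0 0 0 0;0 0 0 0 0;0 0 0 0 0;0 0 0 0 0;0 0 0 0 0;0 0 0 0 0;0 0 -1 0 0;0 0 -3 0 0;0 0 -4 0 0;0 0 -4 0 0"
}}

```text
time_s: 24.7
eef_pos: [0.4999, 0.0189, 0.0159]
tcp_rot: [[0.284, 0.959, 0.004], [0.959, -0.284, -0.001], [0.001, 0.004, -1.0]]
contact_force: [0.0, -0.7, -3.3]
width: 0.0456
finger_force: 30.0
```

Emit:
{"method": "play_rows", "body": {
  "deltas": "0 0 -2 0 0;0 0 -4 0 0;0 0 -6 0 0;0 0 -8 0 0;0 0 -10 0 0;0 0 -10.5 0 0;0 0 -10.5 0 0;0 0 -10.5 0 0;0 0 -10.5 0 0;0 0 -10.5 0 0"
}}

```text
time_s: 25.7
eef_pos: [0.4973, 0.0193, 0.1177]
tcp_rot: [[0.284, 0.959, -0.002], [0.959, -0.284, 0.0], [-0.0, -0.002, -1.0]]
contact_force: [-0.5, 0.8, -3.4]
width: 0.0453
finger_force: 30.0
```

Run:
```python
from h import *
goto(.646,-.019,.12,-.019); s=sense(); print(s['eef_pos'],s['width'],s['contact_force'])
```

```text
d cm [ 0.56 15.35 -0.26] turn -0.269 j6 0.17
[0.49725167 0.01926486 0.11774625] 0.04531085487949409 [-0.52067446  0.79521414 -3.39210025]
```

Emit:
{"method": "play_rows", "body": {
  "deltas": "0.1 3 0 -0.05 0;0.2 6 0 -0.1 0;0.3 9 0 -0.15 0;0.4 12 0 -0.2 0;0.5 14 0 -0.25 0;0.6 15.3 0 -0.269 0;0.6 15.3 0 -0.269 0;0.6 15.3 0 -0.269 0;0.6 15.3 0 -0.269 0;0.6 15.3 0 -0.269 0"
}}

```text
time_s: 26.7
eef_pos: [0.6458, -0.0182, 0.1189]
tcp_rot: [[0.019, 1.0, -0.0], [1.0, -0.019, 0.0], [0.0, -0.0, -1.0]]
contact_force: [-0.6, -0.2, -2.7]
width: 0.0452
finger_force: 30.0
```

Run:
```python
from h import *
goto(.646,-.019,.010,-.019); s=sense(); print(s['eef_pos'],s['width'],s['contact_force'])
im=get_image('wrist')[:,:,::-1]; cv2.imwrite('pics/w8.png',cv2.resize(im[0:330,150:500],None,fx=1.8,fy=1.8))
```

```text
d cm [-0.08  0.03 10.89] turn -0.0 j6 -0.13
[ 0.64580611 -0.01822612  0.11892313] 0.045184084487804206 [-0.60509232 -0.1983427  -2.72275707]
```

View pics/w8.png

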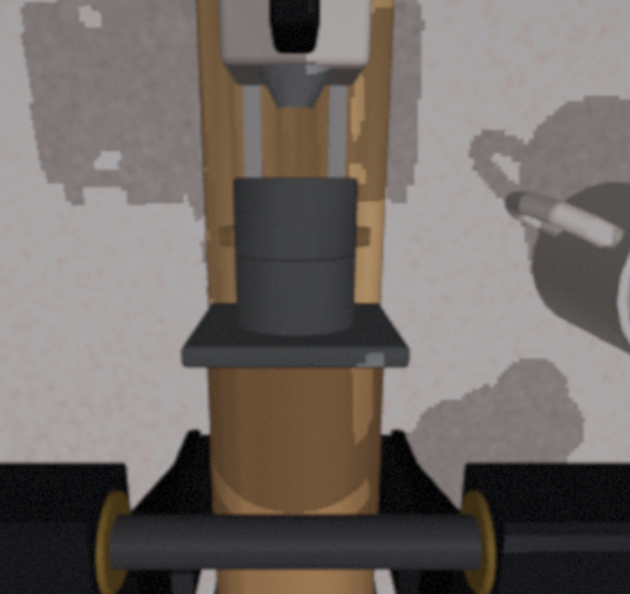

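The view shows the carrier square above the holder, its tube end at (295,180) in line with the tailstock cone at (294,95). I'll lower it.

Emit:
{"method": "play_rows", "body": {
  "deltas": "0.1 0 2 0 0;0.1 0 4 0 0;0.1 0 6 0 0;0.1 0 7.5 0 0;0.1 0 8.5 0 0;0.1 0 9.3 0 0;0.1 0 10 0 0;0.1 0 10.5 0 0;0.1 0 10.8 0 0;0.1 0 10.8 0 0"
}}

```text
time_s: 27.75
eef_pos: [0.6464, -0.0175, 0.0108]
tcp_rot: [[0.019, 1.0, -0.0], [1.0, -0.019, 0.0], [0.0, -0.0, -1.0]]
contact_force: [0.7, 0.6, -2.4]
width: 0.0455
finger_force: 30.0
```

Emit:
{"method": "play_rows", "body": {
  "deltas": "0 0 0.1 0 0;0 0 0.2 0 0;0 0 0.3 0 0;0 0 0.3 0 0;0 0 0.4 0 0;0 0 0.4 0 0;0 0 0.4 0 0;0 0 0.4 0 0;0 0 0.4 0 0;0 0 0.4 0 0"
}}

```text
time_s: 28.75
eef_pos: [0.647, -0.0176, 0.0097]
tcp_rot: [[0.019, 1.0, 0.001], [1.0, -0.019, -0.0], [-0.0, 0.001, -1.0]]
contact_force: [-7.7, 0.1, 11.7]
width: 0.0454
finger_force: 30.0
```

Emit:
{"method": "play_rows", "body": {
  "deltas": "0 0 0 0 0.3;0 0 0 0 0.7;0 0 0 0 0.7;0 0 0 0 0.7;0 0 -2 0 0.75;0 0 -6 0 0.75;0 0 -10 0 0.75;0 0 -14 0 0.75;0 0 -16 0 0.75;0 0 -16 0 0.75"
}}

```text
time_s: 29.75
eef_pos: [0.6496, -0.0179, 0.172]
tcp_rot: [[0.019, 1.0, 0.008], [1.0, -0.019, -0.001], [-0.001, 0.008, -1.0]]
contact_force: [0.1, 0.3, 0.3]
width: 0.0649
finger_force: 0.0
```

Emit:
{"method": "play_rows", "body": {
  "deltas": "0 0 0 0.15 0.75;0 0 0 0.3 0.75;0 0 0 0.45 0.75;3 0 0 0.6 0.75;6 0 0 0.75 0.75;9 0 0 0.9 0.75;12 0 0 1.05 0.75;13.6 0 0 1.2 0.75;13.6 0 0 1.35 0.75;13.6 0 0 1.5 0.75"
}}

```text
time_s: 30.75
eef_pos: [0.648, 0.1194, 0.1645]
tcp_rot: [[0.999, 0.047, -0.003], [0.047, -0.999, -0.0], [-0.003, 0.0, -1.0]]
contact_force: [-0.0, -0.5, 0.1]
width: 0.0652
finger_force: 0.0
```

Run:
```python
from h import *
s=sense(); print(s['eef_pos'],s['width'],s['contact_force'])
goto(.649,.119,.05,np.pi/2-.019)
im=get_image('wrist')[:,:,::-1]; cv2.imwrite('pics/w9.png',im[:330])
```

```text
[0.64802425 0.11938772 0.16452155] 0.06519040757981633 [-0.04114905 -0.54342538  0.14418544]
d cm [ 0.13  0.04 11.45] turn 0.066 j6 1.59
```

View pics/w9.png

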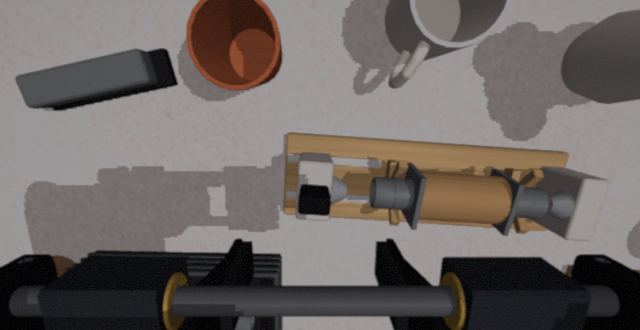

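The full carrier lies in the rests, with paper from (415,190) to (510,205) and the fin at (314,200) between the fingers. I'll descend and grip the fin.

Emit:
{"method": "play_rows", "body": {
  "deltas": "0.1 0 2 0.066 0.75;0.1 0 4 0.066 0.75;0.1 0 6 0.066 0.75;0.1 0 8 0.066 0.75;0.1 0 10 0.066 0.75;0.1 0 11 0.066 0.7;0.1 0 11.4 0.066 0.4;0.1 0 11.4 0.066 0;0.1 0 11.4 0.066 0;0.1 0 11.4 0.066 0"
}}

```text
time_s: 31.8
eef_pos: [0.6511, 0.1186, 0.0544]
tcp_rot: [[1.0, -0.014, 0.002], [-0.014, -1.0, 0.0], [0.002, -0.0, -1.0]]
contact_force: [-0.5, -0.3, 0.1]
width: 0.037
finger_force: 0.0
```

Emit:
{"method": "play_rows", "body": {
  "deltas": "0 0 0 0 0;0 0 0 0 0;0 0 0 0 0;0 0.4 0 0 0;0 0.8 0 0 0;0 1.2 0 0 0;0 1.6 0 0 0;0 2 0 0 0;0 2.4 0 0 0;0 2.8 0 0 0"
}}

```text
time_s: 32.8
eef_pos: [0.6502, 0.0907, 0.054]
tcp_rot: [[1.0, -0.014, 0.001], [-0.014, -1.0, 0.001], [0.001, -0.001, -1.0]]
contact_force: [-1.0, 3.2, 5.7]
width: 0.0258
finger_force: 30.0
```

Emit:
{"method": "play_rows", "body": {
  "deltas": "0 0.3 0 0 0;0 0.6 0 0 0;0 0.9 0 0 0;0 1.2 0 0 0;0 1.5 0 0 0;0 1.7 0 0 0;0 1.9 0 0 0;0 2.1 0 0 0;0 2.1 0 0 0;0 2.1 0 0 0"
}}

```text
time_s: 33.8
eef_pos: [0.6497, 0.0698, 0.054]
tcp_rot: [[1.0, -0.014, 0.001], [-0.014, -1.0, 0.001], [0.001, -0.001, -1.0]]
contact_force: [-0.9, 2.4, 5.8]
width: 0.0259
finger_force: 30.0
```

Emit:
{"method": "play_rows", "body": {
  "deltas": "0 0.1 0 0 0;0 0.2 0 0 0;0 0.3 0 0 0;0 0.4 0 0 0;0 0.5 0 0 0;0 0.5 0 0 0;0 0.5 0 0 0;0 0.5 0 0 0;0 0.5 0 0 0;0 0.5 0 0 0"
}}

```text
time_s: 34.8
eef_pos: [0.6497, 0.0674, 0.054]
tcp_rot: [[1.0, -0.014, 0.001], [-0.014, -1.0, 0.004], [0.001, -0.004, -1.0]]
contact_force: [-0.6, 11.3, 6.2]
width: 0.0256
finger_force: 30.0
```

Emit:
{"method": "play_rows", "body": {
  "deltas": "0 0.1 0 0 0;0 0.2 0 0 0;0 0.3 0 0 0;0 0.4 0 0 0;0 0.4 0 0 0;0 0.4 0 0 0;0 0.4 0 0 0;0 0.4 0 0 0;0 0.4 0 0 0;0 0.4 0 0 0"
}}

```text
time_s: 35.8
eef_pos: [0.6497, 0.0669, 0.054]
tcp_rot: [[1.0, -0.013, 0.002], [-0.013, -1.0, 0.009], [0.002, -0.009, -1.0]]
contact_force: [0.8, 22.0, 6.2]
width: 0.0257
finger_force: 30.1
```

Hard stop at about 52 mm of travel, so the joint is at about 0.005. I'll relax, release and rise.

Emit:
{"method": "play_rows", "body": {
  "deltas": "0 -0.4 0 0 0;0 -0.5 0 0 0;0 -0.5 0 0 0;0 -0.5 0 0 0.5;0 -0.5 0 0 0.6;0 -0.5 0 0 0.7;0 -0.5 -3 0 0.7;0 -0.5 -7 0 0.7;0 -0.5 -12 0 1;0 -0.5 -16 0 1"
}}

```text
time_s: 36.8
eef_pos: [0.6495, 0.0649, 0.2153]
tcp_rot: [[1.0, -0.015, 0.001], [-0.015, -1.0, -0.001], [0.001, 0.001, -1.0]]
contact_force: [0.7, 0.2, 0.0]
width: 0.0697
finger_force: 0.0
```

Emit:
{"method": "play_rows", "body": {
  "deltas": "0 0 -4 0 1;-1 4 -7 0 1;-3 9 -7 0 1;-5 14 -7 0 1;-7 19 -7 0 1;-9 24 -7 0 1;-11 29 -7 0 1;-12.5 33 -7 0 1;-12.5 33 -7 0 1;-12.5 33 -7 0 1"
}}

```text
time_s: 37.8
eef_pos: [0.5184, -0.2648, 0.2825]
tcp_rot: [[1.0, -0.018, -0.001], [-0.018, -1.0, 0.0], [-0.001, -0.0, -1.0]]
contact_force: [-0.0, -0.1, -0.5]
width: 0.0871
finger_force: 0.0
```

Run:
```python
from h import *
s=sense(); print(s['eef_pos'],s['tcp_rot'].round(3),s['contact_force'])
np.save('w10.npy',{'p':s['eef_pos'],'R':s['tcp_rot']},allow_pickle=True)
im=get_image('wrist')[:,:,::-1]; t=get_image('top')[:,:,::-1]; cv2.imwrite('pics/w10f.png',im); cv2.imwrite('pics/t10f.png',t)
o=np.zeros((600,640,3),np.uint8); o[:330]=im[:330]; o[330:]=t[100:370]; cv2.imwrite('pics/w10.png',o)
```

```text
[ 0.51842641 -0.26479095  0.28248044] [[ 1.    -0.018 -0.001]
 [-0.018 -1.     0.   ]
 [-0.001 -0.    -1.   ]] [-0.00653485 -0.13676198 -0.5339753 ]
```

View pics/w10.png

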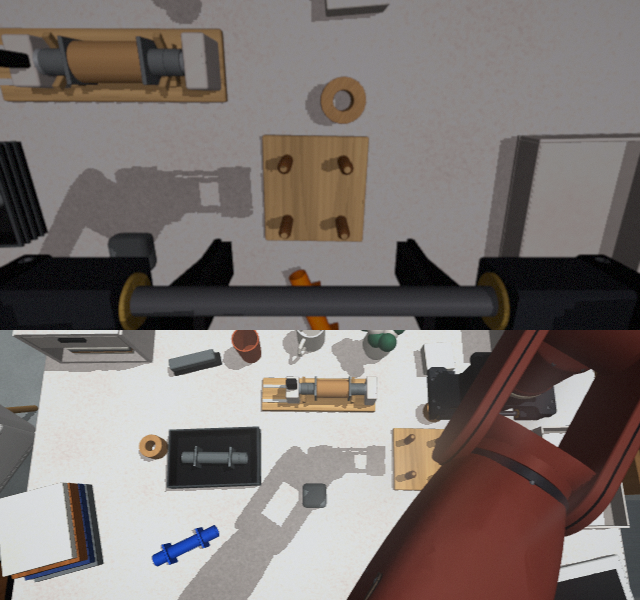

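Top half: the full carrier sits between both centres, paper at (105,62). The tape is at (343,100). The stand spans (262,135) to (366,241), with its spindles upright. Bottom half: the empty carrier is in the basket at (213,457) and the second tape is at (152,447), which is row 217 in the full image.

```bash
cat >> h.py <<'E'
def load(n):
    d=np.load(n+'.npy',allow_pickle=True).item(); return {'eef_pos':d['p'],'tcp_rot':d['R']}
def brown(im):
    h=cv2.cvtColor(im,cv2.COLOR_BGR2HSV); return ((h[...,0]>5)&(h[...,0]<22)&(h[...,1]>70)&(h[...,2]>50)).astype(np.uint8)
E
python3 - <<'E'
from h import *
s=load('w10'); im=cv2.imread('pics/w10f.png'); br=brown(im)
# tape ring
sub=np.zeros_like(br); sub[70:130,315:372]=br[70:130,315:372]
cs,hi=cv2.findContours(sub,cv2.RETR_CCOMP,cv2.CHAIN_APPROX_NONE)
for c in cs:
    if len(c)<25: continue
    (u,v),r=cv2.minEnclosingCircle(c); e=cv2.fitEllipse(c); print('tape',(u,v),r,e[:2],wray(u,v,.045,s).round(4),wray(*e[0],.045,s).round(4))
# stand: outer hull corners
sub=np.zeros_like(br); sub[131:246,255:375]=br[131:246,255:375]; sub=cv2.morphologyEx(sub,cv2.MORPH_CLOSE,np.ones((9,9),np.uint8))
c=max(cv2.findContours(sub,cv2.RETR_EXTERNAL,cv2.CHAIN_APPROX_NONE)[0],key=cv2.contourArea)
P=np.array([wray(*q[0],.012,s)[:2] for q in c],np.float32)
r=cv2.minAreaRect(P); print('stand',r); print(cv2.boxPoints(r))
ap=cv2.approxPolyDP(c,6,True)[:,0]; print([(q.tolist(),wray(*q,.012,s)[:2].round(4).tolist()) for q in ap])
g=im.astype(int).max(2)
for st,ce,m in blobs((g<75)[140:245,266:362],10): print('dark',st+np.array([266,140,0,0,0]),ce+[266,140])
E
```

```text
tape (343.10870361328125, 100.13043212890625) 23.642047882080078 ((342.826171875, 99.85655212402344), (44.24945831298828, 46.21372985839844)) [ 0.598  -0.3034  0.045 ] [ 0.5984 -0.303   0.045 ]
tape (342.5, 100.5) 11.068072319030762 ((342.0931091308594, 100.0312728881836), (19.537921905517578, 21.619905471801758)) [ 0.5976 -0.3026  0.045 ] [ 0.5982 -0.3021  0.045 ]
stand ((0.47250720858573914, -0.2650720179080963), (0.1482091248035431, 0.15824392437934875), 88.13201904296875)
[[ 0.39101174 -0.33655807]
 [ 0.54917157 -0.34171632]
 [ 0.55400264 -0.19358596]
 [ 0.39584285 -0.18842772]]
[([264, 135], [0.5534, -0.1967]), ([266, 239], [0.3969, -0.1901]), ([361, 240], [0.3928, -0.3352]), ([368, 138], [0.5468, -0.3412])]
dark [277 155  16  19 166] [284.98795181 162.8253012 ]
dark [337 156  16  19 154] [343.18831169 163.14935065]
dark [279 215  14  21 194] [285.81958763 224.35051546]
dark [335 216  14  22 197] [341.07106599 225.34517766]
```

Run:
```python
from h import *
s=load('w10'); im=cv2.imread('pics/w10f.png'); c=camera_info('wrist')
T=np.eye(4);T[:3,:3]=s['tcp_rot'];T[:3,3]=s['eef_pos'];W=np.linalg.inv(T@c['mount'])
def wp(X):
    p=W@np.append(X,1); return np.array([c['fx']*p[0]/p[2]+c['cx'],c['fy']*p[1]/p[2]+c['cy']]).round(1)
for x,y in((.5188,-.2265),(.5162,-.3065),(.4288,-.2235),(.4262,-.3035)):
    print('foot',wp([x,y,.012]),'tip',wp([x,y,.072]),'shoulder edge -x',wp([x-.005,y,.072]), 'top cam tip',proj('top',[x,y,.072]).round(1))
sub=im[148:246,268:356]; cv2.imwrite('pics/st.png',cv2.resize(sub,None,fx=6,fy=6,interpolation=cv2.INTER_CUBIC))
g=im.astype(int).max(2)
for u in (283,): print([int(g[r,278:296].min()) for r in range(150,182)]); 
for r in range(210,246,2): print(r,g[r,276:296])
```

```text
foot [286.5 159.3] tip [282.7 167.7] shoulder edge -x [282.9 171.7] top cam tip [412.  205.3]
foot [342.9 160.2] tip [346.8 168.7] shoulder edge -x [346.8 172.6] top cam tip [444.9 206. ]
foot [287. 219.] tip [283.5 234.6] shoulder edge -x [283.6 238.1] top cam tip [413.1 242.3]
foot [340.4 219.8] tip [343.8 235.5] shoulder edge -x [343.7 238.9] top cam tip [446.6 243. ]
[116, 116, 117, 118, 93, 63, 54, 52, 47, 54, 54, 53, 56, 54, 58, 54, 53, 53, 52, 59, 60, 61, 59, 61, 99, 117, 117, 118, 116, 117, 117, 117]
210 [134 133 133 135 137 136 128 123 125 127 130 130 131 131 130 127 122 119
 115 116]
212 [133 133 135 134 138 136 128 123 125 128 130 129 129 132 130 128 124 118
 116 116]
214 [131 134 135 134 138 139 127 122 117 112 106 105 110 116 122 128 124 120
 117 118]
216 [133 129 127 118 112 110  98  74  56  55  53  58  56  58  67  89 115 121
 117 113]
218 [100  98  95  94  97  91  66  49  53  55  54  57  60  57  54  57  77 105
 112 113]
220 [ 97  97  97  98  95  81  57  52  55  58  58  60  59  57  55  53  65  92
 109 115]
222 [ 97  98  95  95  87  64  50  48  54  60  58  60  57  58  53
[... 279 characters left out ...]
113]
230 [138 136 117  80  60  61  69  73  73  74  70  65  63  62  60  85 116 121
 115 114]
232 [138 131  98  63  57  63  79  86  91  85  80  76  68  68  71 104 123 123
 114 116]
234 [139 133 111  71  70 106 124 127 128 123 111  87  67  63  82 120 129 123
 117 114]
236 [138 139 132 108  92 109 128 130 128 127 119  90  75  95 114 128 133 127
 121 113]
238 [139 139 137 137 134 131 124 115 115 110 102 105 118 129 129 133 132 131
 119 113]
240 [127 131 130 128 131 133 128 124 120 120 120 125 124 125 124 125 124 121
 119 117]
242 [140 140 141 141 139 143 140 140 141 141 140 139 142 141 140 142 141 139
 141 141]
244 [143 141 142 140 140 140 141 141 141 142 141 142 141 141 143 141 139 143
 141 141]
```

Emit:
{"method": "play_rows", "body": {
  "deltas": "4 1.8 2 0 1;8 3.7 6 0 1;8 3.7 11 0 1;8 3.7 16 0 1;8 3.7 20 0 1;8 3.7 20 0 1;8 3.7 20 0 1;8 3.7 20 0 1;8 3.7 20 0 1;8 3.7 20 0 1"
}}

```text
time_s: 38.9
eef_pos: [0.6008, -0.3018, 0.0863]
tcp_rot: [[1.0, -0.014, 0.004], [-0.014, -1.0, -0.003], [0.004, 0.003, -1.0]]
contact_force: [0.5, -0.6, -0.2]
width: 0.0873
finger_force: 0.0
```

```bash
cat > tape.py <<'E'
from h import *
s=sense(); im=get_image('wrist')[:,:,::-1].copy(); br=brown(im); br[232:]=0
print(s['eef_pos'])
cs,hi=cv2.findContours(br,cv2.RETR_CCOMP,cv2.CHAIN_APPROX_NONE)
for c in cs:
    if 40<len(c)<500:
        e=cv2.fitEllipse(c); print(len(c),np.round(e[0],1),np.round(e[1],1),wray(*e[0],.045,s).round(4))
E
python3 tape.py
```

```text
[ 0.60080262 -0.30176438  0.08625076]
127 [ 17.7 194.3] [21.9 38.9] [ 0.6175 -0.0807  0.045 ]
215 [315.1 203.6] [66.6 75.2] [ 0.6072 -0.3037  0.045 ]
60 [315.2 205.7] [16.1 26.6] [ 0.6055 -0.3037  0.045 ]
```

Run:
```python
from h import *
s=sense(); im=get_image('wrist')[:,:,::-1].copy(); br=brown(im); br[:,:250]=0;br[:,380:]=0
rows=np.where(br[:260,308:323].sum(1)>8)[0]; print(rows.min(),rows.max(),s['eef_pos'])
print('bottom +x edge',wray(315,rows.min()-.5,0,s)[:2]); 
lab=im[160:262:3,315]; print([ (160+3*i,int(p.max())) for i,p in enumerate(lab.astype(int))])
goto(.598,-.3033,-.025,np.pi/2-.016)
```

```text
169 259 [ 0.60035441 -0.30157073  0.08553731]
bottom +x edge [ 0.62485717 -0.30376779]
[(160, 138), (163, 139), (166, 132), (169, 68), (172, 67), (175, 69), (178, 94), (181, 125), (184, 125), (187, 130), (190, 106), (193, 88), (196, 84), (199, 104), (202, 105), (205, 109), (208, 110), (211, 108), (214, 63), (217, 64), (220, 62), (223, 58), (226, 60), (229, 62), (232, 82), (235, 89), (238, 90), (241, 87), (244, 86), (247, 86), (250, 61), (253, 102), (256, 95), (259, 95)]
d cm [-0.22  0.18 10.99] turn 0.002 j6 1.0
```

Emit:
{"method": "play_rows", "body": {
  "deltas": "-0.3 0.2 2 0 1;-0.3 0.2 4 0 1;-0.3 0.2 6 0 1;-0.3 0.2 8 0 1;-0.3 0.2 9.5 0 1;-0.3 0.2 10.6 0 1;-0.3 0.2 11 0 1;-0.3 0.2 11 0 0;-0.3 0.2 11 0 0;-0.3 0.2 11 0 0"
}}

```text
time_s: 40.0
eef_pos: [0.5969, -0.3033, -0.0258]
tcp_rot: [[1.0, -0.014, 0.002], [-0.014, -1.0, -0.001], [0.002, 0.001, -1.0]]
contact_force: [0.4, 0.1, -0.2]
width: 0.0707
finger_force: 0.0
```

Emit:
{"method": "play_rows", "body": {
  "deltas": "0 0 0 0 0;0 0 0 0 0;0 0 0 0 0;0 0 -1 0 0;0 0 -4 0 0;0 0 -8 0 0;0 0 -12 0 0;0 0 -13 0 0;0 0 -13 0 0;0 0 -13 0 0"
}}

```text
time_s: 41.0
eef_pos: [0.5951, -0.3021, 0.1014]
tcp_rot: [[1.0, -0.014, -0.002], [-0.014, -1.0, 0.001], [-0.002, -0.001, -1.0]]
contact_force: [-0.4, -0.0, -2.1]
width: 0.0566
finger_force: 30.0
```

Run:
```python
from h import *
s=sense(); im=get_image('wrist')[:,:,::-1].copy(); cv2.imwrite('pics/w12.png',im)
print(s['eef_pos'],s['width'],s['contact_force'])
print([(160+2*i,int(p)) for i,p in enumerate(im.astype(int).max(2)[160:262:2,313])])
goto(.515,-.3065,.105,np.pi/2-.016)
```

```text
[ 0.59513611 -0.30212015  0.10139225] 0.05660615268728626 [-0.42706782 -0.03684363 -2.14779716]
[(160, 148), (162, 149), (164, 146), (166, 150), (168, 147), (170, 147), (172, 148), (174, 149), (176, 149), (178, 149), (180, 148), (182, 149), (184, 149), (186, 147), (188, 147), (190, 148), (192, 148), (194, 150), (196, 148), (198, 149), (200, 107), (202, 71), (204, 73), (206, 76), (208, 71), (210, 73), (212, 71), (214, 69), (216, 68), (218, 74), (220, 75), (222, 72), (224, 78), (226, 77), (228, 77), (230, 114), (232, 132), (234, 133), (236, 106), (238, 93), (240, 99), (242, 97), (244, 98), (246, 99), (248, 100), (250, 99), (252, 103), (254, 136), (256, 130), (258, 93), (260, 93)]
d cm [-7.95  0.58 -0.44] turn 0.002 j6 1.0
```

Emit:
{"method": "play_rows", "body": {
  "deltas": "-3 0.2 0 0 0;-6 0.4 0 0 0;-8 0.55 0 0 0;-8 0.55 0 0 0;-8 0.55 0 0 0;-8 0.55 1 0 0;-8 0.55 3 0 0;-8 0.55 4 0 0;-8 0.55 4.4 0 0;-8 0.55 4.4 0 0"
}}

```text
time_s: 42.05
eef_pos: [0.5157, -0.3065, 0.0578]
tcp_rot: [[1.0, -0.014, -0.002], [-0.014, -1.0, 0.001], [-0.002, -0.001, -1.0]]
contact_force: [0.4, 0.4, -1.7]
width: 0.0565
finger_force: 30.0
```

Run:
```python
from h import *
s=sense(); print(s['eef_pos'],s['contact_force'],s['width']); goto(.515,-.3065,.037)
im=get_image('wrist')[:,:,::-1].copy(); a=im[120:300,210:420]
o=cv2.resize(a,None,fx=3,fy=3); cv2.imwrite('pics/w13.png',o)
```

```text
[ 0.51573854 -0.30653046  0.05779319] [ 0.36259512  0.43754523 -1.65436874] 0.05651856447229345
d cm [-0.07  0.    2.08] turn 0 j6 0.92
```

Emit:
{"method": "play_rows", "body": {
  "deltas": "-0.05 0 0.5 0 0;-0.05 0 1 0 0;-0.05 0 1.3 0 0;-0.05 0 1.5 0 0;-0.05 0 1.7 0 0;-0.05 0 1.9 0 0;-0.05 0 2.1 0 0;-0.05 0 2.3 0 0;-0.05 0 2.3 0 0;-0.05 0 2.3 0 0"
}}

```text
time_s: 43.1
eef_pos: [0.5155, -0.3071, 0.0359]
tcp_rot: [[1.0, -0.014, -0.0], [-0.014, -1.0, 0.0], [-0.0, -0.0, -1.0]]
contact_force: [-0.2, 0.1, -1.1]
width: 0.0566
finger_force: 30.0
```

Emit:
{"method": "play_rows", "body": {
  "deltas": "0 0 0.6 0 0;0 0 1.2 0 0;0 0 1.8 0 0;0 0 2.4 0 0;0 0 3 0 0;0 0 3.6 0 0;0 0 4.1 0 0;0 0 4.5 0 0;0 0 4.7 0 0;0 0 4.7 0 0"
}}

```text
time_s: 44.1
eef_pos: [0.5153, -0.307, -0.0114]
tcp_rot: [[1.0, -0.014, -0.0], [-0.014, -1.0, 0.0], [-0.0, -0.0, -1.0]]
contact_force: [-0.1, -0.1, -0.4]
width: 0.0566
finger_force: 30.0
```

Emit:
{"method": "play_rows", "body": {
  "deltas": "0 0 0.2 0 0;0 0 0.25 0 0.4;0 0 0.25 0 0.77;0 0 0.25 0 0.77;0 0 0.25 0 0.77;0 0 -2 0 0.77;0 0 -6 0 0.77;0 0 -10 0 0.77;0 0 -14 0 0.77;0 0 -18 0 1"
}}

```text
time_s: 45.1
eef_pos: [0.5154, -0.307, 0.1709]
tcp_rot: [[1.0, -0.014, 0.0], [-0.014, -1.0, -0.0], [0.0, 0.0, -1.0]]
contact_force: [0.5, 0.6, 0.3]
width: 0.0698
finger_force: 0.0
```

Emit:
{"method": "play_rows", "body": {
  "deltas": "0 -5 -2 0 1;0 -10 -2 0 1;0 -15 -2 0 1;0 -20 -2 0 1;0 -25 -2 0 1;0 -30 -2 0 1;0 -35 -2 0 1;0 -40 -2 0 1;0 -45 -2 0 1;0 -50 -2 0 1"
}}

```text
time_s: 46.1
eef_pos: [0.5224, 0.1913, 0.1895]
tcp_rot: [[1.0, -0.014, 0.001], [-0.014, -1.0, 0.0], [0.001, -0.0, -1.0]]
contact_force: [0.9, -0.9, 0.7]
width: 0.087
finger_force: 0.0
```

Emit:
{"method": "play_rows", "body": {
  "deltas": "-0.5 -5 0 0 1;-1 -10 0 0 1;-1.5 -15 0 0 1;-2 -20 0 0 1;-3 -22.3 0 0 1;-3 -22.3 0 0 1;-3 -22.3 0 0 1;-3 -22.3 0 0 1;-3 -22.3 0 0 1;-3 -22.3 0 0 1"
}}

```text
time_s: 47.1
eef_pos: [0.4964, 0.4115, 0.1892]
tcp_rot: [[1.0, -0.016, 0.0], [-0.016, -1.0, 0.0], [0.0, -0.0, -1.0]]
contact_force: [-0.1, 0.1, -0.1]
width: 0.0871
finger_force: 0.0
```

```bash
python3 tape.py
python3 - <<'E'
from h import *
print(sense()['tcp_rot'].round(3)); im=get_image('top')[:,:,::-1].copy(); cv2.imwrite('pics/t13.png',im)
for st,ce,m in blobs(brown(im)[140:275,120:460],60): print('top',st+np.array([120,140,0,0,0]),ray('top',*(ce+[120,140]),.045).round(3),ray('top',*(ce+[120,140]),.057).round(3))
E
```

```text
[0.49643219 0.41147302 0.18923668]
65 [ 21.5 187.7] [ 9.5 31.4] [0.4926 0.7225 0.045 ]
155 [302.7 167. ] [53.1 55.7] [0.5106 0.4222 0.045 ]
57 [303.  165.3] [17.2 23.3] [0.5124 0.4219 0.045 ]
424 [599.1  35.4] [78.6 87.3] [0.6312 0.1422 0.045 ]
[[ 1.    -0.016  0.   ]
 [-0.016 -1.     0.   ]
 [ 0.    -0.    -1.   ]]
top [299 147  16   6  80] [0.673 0.031 0.045] [0.669 0.03  0.057]
top [351 147  15   6  65] [ 0.671 -0.101  0.045] [ 0.667 -0.1    0.057]
top [263 148  24   7 152] [0.672 0.113 0.045] [0.668 0.112 0.057]
top [ 262  148  113   34 1952] [ 0.621 -0.016  0.045] [ 0.617 -0.016  0.057]
top [262 158  24  11 260] [0.639 0.115 0.045] [0.635 0.114 0.057]
top [ 393  197   62   64 3201] [ 0.462 -0.254  0.045] [ 0.461 -0.251  0.057]
top [140 205  28  24 491] [0.503 0.413 0.045] [0.501 0.408 0.057]
```

Run:
```python
from h import *
s=sense(); im=get_image('wrist')[:,:,::-1].copy(); br=brown(im)
r=np.where(br[110:225,296:310].sum(1)>8)[0]+110; c=np.where(br[150:185,250:360].sum(0)>5)[0]+250
print(r.min(),r.max(),c.min(),c.max())
a=wray(303,r.min()-.5,0,s)[0]-.029; b=wray(303,r.max()+.5,.045,s)[0]+.029
y=(wray(c.min()-.5,167,.045,s)[1]+wray(c.max()+.5,167,.045,s)[1])/2
print(a,b,y); goto((a+b)/2,y,-.025,np.pi/2-.016)
```

```text
139 194 276 329
0.5058220847518344 0.509545254348903 0.422861190805647
d cm [ 1.13 -1.1  21.42] turn 0.001 j6 2.16
```

The basket wall is too close for a grasp along y, so I'll turn 90° and grip along x.

Emit:
{"method": "play_rows", "body": {
  "deltas": "0.5 -0.5 0 -0.15 1;1.1 -1 0 -0.3 1;1.1 -1 0 -0.45 1;1.1 -1 0 -0.6 1;1.1 -1 2 -0.75 1;1.1 -1 4 -0.9 1;1.1 -1 6 -1.05 1;1.1 -1 8 -1.2 1;1.1 -1 9 -1.35 1;1.1 -1 9 -1.5 1"
}}

```text
time_s: 48.25
eef_pos: [0.5055, 0.4213, 0.0963]
tcp_rot: [[0.079, 0.997, -0.004], [0.997, -0.079, -0.002], [-0.003, -0.003, -1.0]]
contact_force: [-0.5, 0.5, -0.1]
width: 0.087
finger_force: 0.0
```

Run:
```python
from h import *
s=sense(); im=get_image('wrist')[:,:,::-1].copy(); br=brown(im); br[:,:240]=0;br[:,390:]=0;br[270:]=0
r=np.where(br[:,308:323].sum(1)>8)[0]; c=np.where(br[180:225].sum(0)>5)[0]
print(r.min(),r.max(),c.min(),c.max(),s['eef_pos'])
y=wray(315,r.min()-.5,0,s)[1]-.029; x=(wray(c.min()-.5,205,.045,s)[0]+wray(c.max()+.5,205,.045,s)[0])/2
print(x,y, wray(315,r.min()-.5,0,s)); goto(x,y,-.025,0)
```

```text
159 235 280 350 [0.50554623 0.42125329 0.09627511]
0.5075042760159503 0.421467658763633 [0.50975963 0.45046766 0.        ]
d cm [1.000e-02 1.600e-01 1.224e+01] turn -0.072 j6 0.65
```

Emit:
{"method": "play_rows", "body": {
  "deltas": "0 0.15 2 -0.07 1;0 0.15 4 -0.07 1;0 0.15 6 -0.07 1;0 0.15 8 -0.07 1;0 0.15 10 -0.07 1;0 0.15 11.5 -0.07 1;0 0.15 12.2 -0.07 1;0 0.15 12.2 -0.07 0;0 0.15 12.2 -0.07 0;0 0.15 12.2 -0.07 0"
}}

```text
time_s: 49.3
eef_pos: [0.5094, 0.423, -0.0216]
tcp_rot: [[0.015, 1.0, 0.002], [1.0, -0.015, 0.001], [0.001, 0.002, -1.0]]
contact_force: [-0.2, 0.3, -0.2]
width: 0.0707
finger_force: 0.0
```

Emit:
{"method": "play_rows", "body": {
  "deltas": "0 0 0 0 0;0 0 0 0 0;0 0 0 0 0;0 0 -1 0 0;0 0 -4 0 0;0 0 -8 0 0;0 0 -12 0 0;0 0 -15 0 0;0 0 -16 0 0;0 0 -16 0 0"
}}

```text
time_s: 50.3
eef_pos: [0.5094, 0.423, 0.139]
tcp_rot: [[0.015, 1.0, 0.003], [1.0, -0.015, 0.002], [0.002, 0.003, -1.0]]
contact_force: [0.3, 0.7, -2.0]
width: 0.0565
finger_force: 30.0
```

```bash
cat > held.py <<'E'
from h import *
s=sense(); im=get_image('wrist')[:,:,::-1].copy()
print(s['eef_pos'],s['width'],s['contact_force'])
print([(180+2*i,int(p)) for i,p in enumerate(im.astype(int).max(2)[180:262:2,313])])
E
python3 held.py; python3 -c "
from h import *
goto(.428,-.2235,.13,0)"
```

```text
[0.50941198 0.42300062 0.13904721] 0.056526673832395374 [ 0.30656408  0.67295743 -2.01613472]
[(180, 153), (182, 153), (184, 154), (186, 152), (188, 154), (190, 153), (192, 153), (194, 154), (196, 154), (198, 133), (200, 63), (202, 62), (204, 58), (206, 60), (208, 60), (210, 60), (212, 63), (214, 62), (216, 62), (218, 60), (220, 63), (222, 66), (224, 62), (226, 68), (228, 99), (230, 98), (232, 93), (234, 96), (236, 98), (238, 96), (240, 93), (242, 95), (244, 96), (246, 95), (248, 93), (250, 98), (252, 95), (254, 95), (256, 97), (258, 88), (260, 42)]
d cm [-64.68  -7.05   0.67] turn -0.015 j6 0.59
```

Emit:
{"method": "play_rows", "body": {
  "deltas": "-5 0 0 0 0;-10 0 0 0 0;-15 0 0 0 0;-20 -1 0 0 0;-25 -2 0 0 0;-30 -3 0 0 0;-35 -4 0 0 0;-40 -5 0 0 0;-45 -6 0 0 0;-50 -7 0 0 0"
}}

```text
time_s: 51.35
eef_pos: [0.4297, -0.0708, 0.1343]
tcp_rot: [[0.015, 1.0, -0.004], [1.0, -0.015, 0.001], [0.001, -0.004, -1.0]]
contact_force: [2.0, -0.8, -1.2]
width: 0.0562
finger_force: 30.0
```

Emit:
{"method": "play_rows", "body": {
  "deltas": "-5 0 0 0 0;-10 0 0 0 0;-14.7 0 0 0 0;-14.7 0 0 0 0;-14.7 0 0 0 0;-14.7 0 0 0 0;-14.7 0 0 0 0;-14.7 0 0 0 0;-14.7 0 0 0 0;-14.7 0 0 0 0"
}}

```text
time_s: 52.35
eef_pos: [0.4304, -0.2162, 0.1371]
tcp_rot: [[0.014, 1.0, 0.0], [1.0, -0.014, -0.0], [-0.0, 0.0, -1.0]]
contact_force: [0.6, -0.0, -1.8]
width: 0.0564
finger_force: 30.0
```

```bash
python3 held.py; python3 -c "
from h import *
goto(.427,-.224,.060,-.03)"
```

```text
[ 0.43038187 -0.2162474   0.13712806] 0.05638313809242337 [ 0.55807232 -0.02088963 -1.78915288]
[(180, 113), (182, 91), (184, 52), (186, 56), (188, 56), (190, 53), (192, 55), (194, 58), (196, 57), (198, 60), (200, 61), (202, 66), (204, 63), (206, 62), (208, 60), (210, 61), (212, 64), (214, 63), (216, 63), (218, 67), (220, 67), (222, 69), (224, 64), (226, 73), (228, 101), (230, 101), (232, 99), (234, 98), (236, 101), (238, 100), (240, 101), (242, 96), (244, 99), (246, 102), (248, 101), (250, 97), (252, 100), (254, 102), (256, 101), (258, 92), (260, 59)]
d cm [-0.77 -0.33  7.71] turn 0.016 j6 -0.62
```

Tape is still held at the same height (top edge at row 227). I'll align and descend to just inside the spindle tip.

Emit:
{"method": "play_rows", "body": {
  "deltas": "-0.75 -0.3 0 0 0;-0.75 -0.3 1 0 0;-0.75 -0.3 3 0 0;-0.75 -0.3 5 0 0;-0.75 -0.3 7 0 0;-0.75 -0.3 8 0 0;-0.75 -0.3 8.7 0 0;-0.75 -0.3 9.3 0 0;-0.75 -0.3 9.7 0 0;-0.75 -0.3 9.7 0 0"
}}

```text
time_s: 53.4
eef_pos: [0.4271, -0.2242, 0.0399]
tcp_rot: [[0.015, 1.0, -0.0], [1.0, -0.015, 0.0], [0.0, -0.0, -1.0]]
contact_force: [0.3, -0.6, -1.5]
width: 0.0567
finger_force: 30.0
```

Emit:
{"method": "play_rows", "body": {
  "deltas": "0 0 0.6 0 0;0 0 1.2 0 0;0 0 1.8 0 0;0 0 2.4 0 0;0 0 3 0 0;0 0 3.6 0 0;0 0 4.1 0 0;0 0 4.5 0 0;0 0 4.9 0 0;0 0 4.9 0 0"
}}

```text
time_s: 54.4
eef_pos: [0.4267, -0.2239, -0.0096]
tcp_rot: [[0.015, 1.0, -0.001], [1.0, -0.015, 0.001], [0.001, -0.001, -1.0]]
contact_force: [-1.0, -0.4, 0.3]
width: 0.0566
finger_force: 30.0
```

Emit:
{"method": "play_rows", "body": {
  "deltas": "0 0 0.1 0 0;0 0 0.1 0 0.4;0 0 0.1 0 0.77;0 0 0.1 0 0.77;0 0 0.1 0 0.77;0 0 -2 0 0.77;0 0 -6 0 0.77;0 0 -10 0 0.77;0 0 -14 0 0.77;0 0 -18 0 1"
}}

```text
time_s: 55.4
eef_pos: [0.4269, -0.2241, 0.1728]
tcp_rot: [[0.015, 1.0, 0.0], [1.0, -0.015, -0.0], [-0.0, 0.0, -1.0]]
contact_force: [0.1, -0.4, 0.3]
width: 0.0697
finger_force: 0.0
```

Emit:
{"method": "play_rows", "body": {
  "deltas": "-5 -1 -2 0 1;-10 -2 -2 0 1;-15 -3 -2 0 1;-20 -5 -2 0 1;-25 -7 -2 0 1;-30 -9 -2 0 1;-35 -11 -2 0 1;-38 -13 -2 0 1;-38 -13 -2 0 1;-38 -13 -2 0 1"
}}

```text
time_s: 56.4
eef_pos: [0.29, -0.6032, 0.1902]
tcp_rot: [[0.018, 1.0, -0.0], [1.0, -0.018, 0.001], [0.001, -0.0, -1.0]]
contact_force: [-1.2, 0.7, -0.2]
width: 0.0873
finger_force: 0.0
```

Run:
```python
from h import *
t=get_image('top')[:,:,::-1]; s=get_image('scene')[:,:,::-1]
a=cv2.resize(t[75:275,130:465],(800,300+177),interpolation=cv2.INTER_CUBIC)[:,:]
a=cv2.resize(t[75:275,130:465],None,fx=1.7,fy=1.7,interpolation=cv2.INTER_CUBIC); b=cv2.resize(s[160:300,180:440],None,fx=1.8,fy=1.8,interpolation=cv2.INTER_CUBIC)
o=np.zeros((a.shape[0]+b.shape[0],600,3),np.uint8); o[:a.shape[0],:a.shape[1]]=a; o[a.shape[0]:,:b.shape[1]]=b; print(o.shape)
cv2.imwrite('pics/final.png',o)
```

```text
(592, 600, 3)
```

View pics/final.png

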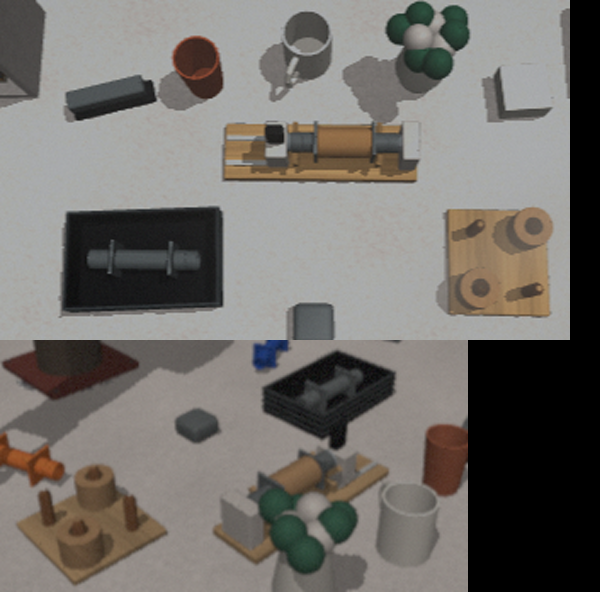

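Both tapes are down over spindles, with spindle tips showing at (95,468) and (78,528). The full carrier sits between the centres at (345,142). The empty carrier is in the basket at (145,260), and the bystanders are where they were.

```bash
python3 -c "
from cell import *
print(finish_job())"
```

```text
the job is handed in; nothing more can be done
None
```

I handed the job in after about 56 s of the 210 s: the empty carrier is in the basket, the full one is held between both centres with the tailstock home, and both tape rolls are down on their own spindles; the hand-in gave no verdict.

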